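# Enable the tack welder and prove its limit switch

## Task

Take the laser key from its stand, push it fully into the key switch on the sloping control box, turn it clockwise to on and leave it there. Then check the limit switch under the weld head: gently push its roller arm sideways, towards the black work nest beside it, to a lean of about 40 degrees so that it trips, hold it for a moment without driving it on to its end stop, and let it spring back upright. Do not bump the weld head, and leave the other things on the bench alone.

Things in the scene. Friction and masses are not known exactly. Their poses are not given: they have to be found in the camera images.
- key_grip (a point): centre of the black bow of the loose key, which stands upright in its stand at first. Bow 36 mm wide (x), 12 mm thick (y), 46 mm high (z). The flat steel blade, 16 mm wide (x), 6 mm thick (y), 28 mm long, points to -z from the bow's shoulder, 23 mm below this point. Same after a half turn about z. Weighs about 45 g
- key_tip (a point): end of the key's blade, on its centre line, 51 mm from key_grip along the key's -z; same axes
- key_stand: fixed aluminium block 60 x 50 x 40 mm with a slot for the key, 32 mm deep, in the middle of its top (the key's shoulder rests on the top); origin at the centre of its underside, x along the slot
- slot_mouth (a point): centre of the key slot's mouth, on the dark 34 mm square rotor, 4 mm proud of the box's white face (140 x 170 mm, rising at 30 deg away from the robot; bezel 3 mm, lamps 6 mm high). z: out of the face, 30 deg from vertical; x: along the slot, up the slope when off; x and y turn with the rotor. Slot 19 x 9 mm, 32 mm deep, mouth bevelled 3 mm. Fully in, the key's shoulder is on the rotor
- key_switch (a joint): turn of the key switch: 0 off, growing clockwise as seen looking at the face, stop at 1.05 rad; on from 0.8 rad up. It stays where it is left (0.08 N m of friction). The key has about 0.2 rad of play in the slot, so the hand must turn about 1.2 rad
- switch_pivot (a point): on the roller arm's pivot axis, 60 mm straight below the upright roller's centre; fixed. x: level, along the pivot axis, away from the robot's side; y: the sideways direction in which the roller swings; z up. The switch's housing (42 x 44 mm, top 22 mm above this point) lies 23 to 65 mm along +x. The -y side is free; a low work nest stands 75 to 135 mm along +y
- roller (a point): centre of the black roller, 24 mm in diameter, 14 mm long along the pivot axis, at the end of the upright steel arm, 60 mm from the pivot; axes as switch_pivot when upright, swinging with the arm
- roller_arm (a joint): lean of the roller arm: 0 upright, growing as the roller swings to the +y of switch_pivot (this way only); trips from 0.45 rad; beyond 0.95 rad counts as driven to its end stop (1.15). A spring returns it; at the roller it takes about 2 N to start and 7 N at 0.7 rad
- head_edge (a point): on the lower robot-side edge of the white weld head (60 mm deep, 80 mm high, reaching 30 mm to the -y and 130 mm to the +y of this point), 105 mm above the upright roller's centre and 10 mm nearer the robot's side. A gripper pointing straight down at the roller hits the head: come in leaning about 40 degrees, from the robot's side. Axes as switch_pivot
- weld_head: the weld head, not to be bumped (under 5 N); axes as switch_pivot, origin at the underside of the station, 80 mm lower than switch_pivot and 44 mm along +x
- bottle: a white plastic bottle, 56 mm across and 150 mm tall, with a blue cap, standing near the middle of the bench; origin at the centre of its underside
- scissors: scissors lying flat, about 150 mm long, black loops; origin near the pivot
- tweezers: flat steel tweezers, 120 mm long, lying on the bench; origin at mid-length
- ruler: a steel rule, 160 x 28 x 4 mm, lying on the bench; origin at mid-length
Mind the look-alikes: they are no part of the job. Leave any pink, purple or white look-alike of the part that bears key_grip alone.

How it is judged:
On the way, in this order (a step that is already met when the one before it is completed fails the run):
1. the key is fully in the key switch (z of key_tip in the frame of slot_mouth below -0.022 m and x of key_tip in the frame of slot_mouth between -0.006 and 0.006 m and y of key_tip in the frame of slot_mouth between -0.006 and 0.006 m), for 0.1 s.
2. the key, still fully in, is turned to on (all of step 1 and value of joint key_switch above 0.8 rad), for 0.1 s.
3. with the key on, the roller arm is pushed past its trip point and held (value of joint key_switch above 0.8 rad and value of joint roller_arm above 0.45 rad), for 0.3 s.
At the end, for the whole second after the job is handed in: the key is at rest fully in the switch (blade tip at least 22 mm deep), the switch stands at on (over 0.8 rad) and the roller arm has sprung back upright (under 0.1 rad) (all of step 2 and value of joint roller_arm below 0.1 rad and linear speed of key below 0.02 m/s); the robot touches nothing.
It fails at once if the roller arm is driven on to its end stop (beyond 0.95 rad) (value of joint roller_arm above 0.95 rad).
It fails at once if the weld head is bumped (over 5 N) (contact force between anything else and weld_head above 5 N).
It fails at once if another thing on the bench is moved by over 30 mm (distance of any of bottle, scissors, tweezers, ruler from where it was at the start of the episode above 0.03 m).
It also fails if it takes over 61 s, if anything falls off the work surface, if the arm or the gripper's body presses on something with over 40 N, if the wrist force passes 120 N, or if a joint passes its speed limit or range.

## Robot

A 7-joint arm with a two-finger parallel gripper is mounted at the origin on the work surface. World frame = base frame: x ahead of the robot, y to its left, z up, the work surface at z = 0. Lengths are in m, angles in rad, forces in N, time in s.
With the tool pointing down it reaches from about 0.425 to 0.925 m from the base axis. Payload 6.8 kg.
Tool frame: the origin (TCP) lies on the mounting face of the last link; the fingertips stand 173 mm ahead of it and the grasp point (between the pads) lies 155 mm ahead of it; z points along the fingers, y is the line along which they close (so a half turn about z gives the same grasp; the last joint's range is limited). The gripper opens to 85 mm and grips with 20 to 120 N. Pads are 22 mm wide; open, the fingers measure 114 mm over their backs; the gripper's body (76 mm by 85 mm) begins 54 mm behind the grasp point. The pads swing forward as they close: fully open they stand 13 mm farther back than shut.
Start: joints at [-1.312, 0.477, 0.022, 1.555, -0.011, 1.109, -0.083], TCP at [0.242, 0.63, 0.405] pointing down, gripper open.
Joint ranges: [-2.96, 2.96], [-0.34, 2.1], [-1.41, 1.46], [0.24, 2.44], [-1.37, 4.51], [0.17, 1.92], [-2.96, 2.96]. Speed limits (rad/s): [2.39, 2.39, 3.14, 3.14, 3.14, 3.14, 3.14].

## Interface

Orientations are given as a unit quaternion [w, x, y, z].
In Python, from station import bot gives the robot as it stands. The module is installed in compiled form; this text tells all that it offers.
- The arm moves only by the shell command python3 -m pendant 'ROWS' [FORCE]. ROWS is JSON, a list of rows, each a list of 5 numbers: the finger opening in m, from 0 to 0.0854, then the shift along the tool's x, y, z in m, then the turn about the tool's z in degrees. In form: [[jaw, x, y, z, yaw], ...]. A call has 1 to 12 rows; each row shifts and turns the commanded pose from where the row before left it, along the tool's axes as they then stand; what a row does not reach is not made up. A row lasts 1/12 s, in which the tool goes at most 41.7 mm and 7.16 degrees, less where a joint would pass 70% of its speed; a pose out of reach is approached as far as the arm can. A call with a gripper value outside its range is refused whole. The fingers move at their own pace and stop on an object; FORCE is the grip in N (left out, the last holds). Time passes only in rows, so rows that do not move let the fingers close. It gives the time, the measured TCP pose, the force, the opening and the grip force at its end, in the units of the state.
- bot.get_obs(): the state, without advancing time (a new reading comes with each control period).
- bot.read_camera(name): name is "side" or "top"; returns (picture, depth): 400x640x3 uint8, blue, green, red; 400x640 float32, m along the optical axis (not along the pixel's ray), 0 where there is no reading.
- bot.camera_model(name): a dict with "intrinsics" (3x3 intrinsics, pixels), "dist_coeffs" ([k1, k2, p1, p2, k3] as OpenCV has them; the pictures are not rectified), "R" (3x3) and "t" (3): a world point X has camera coordinates R X + t. Camera axes: x right, y down, z forward; pixel columns grow to the right and rows downward; lengths in m; the calibration is good to about 2 mm. A picture is of the moment at which its call begins. camera_model takes no time and is no camera call.
- bot.hand_in(): hands the job in; it is judged then, once.
Trained networks look in the newest picture that a camera, given by its name, has taken for a name from the list of things; names that differ only in an ending like _2 or _b are one class to them, and where a whole thing is asked for, a point or a joint stands for the part that bears it (a point fixed in the world has none). Each returns a list of dicts, best first, with "score" (0 to 1); they miss things now and then, are a little off and sometimes report something else, mostly with a low value. They report only what shows in the picture. A call takes as long as a camera call. They do not tell look-alikes from the thing itself.
- bot.boxes_of(name, camera): "at" ([column, row] in pixels, amid what is visible of it).
- bot.trace(name, camera): "mask" (400x640 bool, what is visible of it) and "at" ([column, row] in pixels, amid what is visible of it).
- bot.pinpoint(name, camera): "at" ([column, row] in pixels: a listed point, or the origin of a listed thing).
The state is a dict: "t": time; "q": joint angles; "joint_vel": joint speeds; "joint_torque": joint torques, N m; "eef_pos": TCP position; "tool_rot": TCP orientation; "contact_force": force on the tool from outside, world axes, zero at the start; "torque": the same for the moment, N m; "gripper_width": opening from 0.0 (shut) to 1.0 (fully open); "grasp_force": force on a finger pad.
Only numpy, scipy, OpenCV 4.12 (cv2) and the standard library are available. Lean on these libraries where they do the work, as an engineer would, in place of code of your own. Each camera call takes 0.05 s, during which the arm holds its last target. There are 200 camera calls.

## Working session

There is one attempt and no reset: what is moved stays moved. The work goes in short steps, Python scripts to look and compute and a shell command to move; the robot and the scene stay as the last step left them, time stands still between calls to the robot, and variables do not carry over. Pictures are saved under pics/ and viewed, at most 10 in all, crops included, and the job is handed in when it is done.

```bash
mkdir -p pics; python3 - <<'E'
from station import bot
import cv2,numpy as np
ims=[]
for c in("side","top"):
    im,d=bot.read_camera(c); ims.append(im); cv2.imwrite(f"pics/{c}0.png",im); np.save(f"{c}_d.npy",d)
    m=bot.camera_model(c); print(c,np.round(m["intrinsics"],1).tolist(),np.round(m["R"],3).tolist(),np.round(m["t"],3),np.round(m["dist_coeffs"],3))
    for n in["key_grip","key_tip","key_stand","slot_mouth","switch_pivot","roller","head_edge","weld_head","bottle"]:
        print(n,[(np.round(r["at"],1).tolist(),round(r["score"],2)) for r in bot.pinpoint(n,c)][:4])
print(bot.get_obs())
E
```

```text
side [[465.8, 0.0, 318.5], [0.0, 465.8, 198.1], [0.0, 0.0, 1.0]] [[0.703, -0.711, 0.004], [-0.379, -0.379, -0.844], [0.602, 0.592, -0.536]] [-0.414  0.333  0.754] [0.043 0.    0.    0.    0.   ]
key_grip [([319.6, 275.6], 0.74), ([250.6, 283.4], 0.6), ([269.6, 231.5], 0.58), ([284.1, 252.4], 0.54)]
key_tip [([252.2, 304.7], 0.91), ([318.7, 294.5], 0.73), ([286.1, 270.5], 0.67), ([271.4, 247.6], 0.66)]
key_stand [([284.8, 277.2], 0.83)]
slot_mouth [([416.6, 268.2], 0.57)]
switch_pivot [([259.8, 184.7], 0.86)]
roller [([255.8, 163.4], 0.61)]
head_edge [([249.3, 123.7], 0.71)]
weld_head []
bottle [([347.4, 211.1], 0.79)]
top [[444.7, 0.0, 318.7], [0.0, 444.7, 197.7], [0.0, 0.0, 1.0]] [[-0.021, -1.0, 0.011], [-0.986, 0.019, -0.168], [0.168, -0.014, -0.986]] [-0.005  0.574  1.115] [-0.085  0.     0.     0.     0.   ]
key_grip [([334.9, 280.1], 0.64), ([359.1, 240.0], 0.64), ([289.4, 268.2], 0.57), ([286.5, 231.3], 0.49)]
key_tip [([322.1, 246.0], 0.29)]
key_stand [([323.3, 244.4], 0.89)]
slot_mouth [([411.9, 190.3], 0.64)]
switch_pivot [([212.3, 185.4], 0.66), ([230.9, 198.9], 0.61)]
roller []
head_edge [([218.2, 187.8], 0.71)]
weld_head []
bottle [([294.2, 139.5], 0.92)]
{'t': 1.0, 'q': array([-1.31204669,  0.47698609,  0.02242709,  1.5553796 , -0.01150613,
        1.10926254, -0.08309908]), 'joint_vel': array([ 0.00260463,  0.00125441,  0.0007615 , -0.00132389,  0.00040195,
        0.00020232, -0.00094736]), 'joint_torque': array([ 1.18781008e-04, -5.96333206e+01,  1.60645444e+00, -2.81549048e+01,
        1.24353461e-02,  1.57336508e-03, -1.29562784e-05]), 'eef_pos': array([0.24212374, 0.63010699, 0.4047264 ]), 'tool_rot': array([1.19455444e-06, 1.82421000e-01, 9.83220513e-01, 4.67925927e-05]), 'contact_force': array([-0.75409115, -0.32121579, -0.78047083]), 'torque': array([-0.02815029,  0.021216  , -0.04843798]), 'grasp_force': 0.0, 'gripper_width': 1.0017838333018294}
```

View pics/side0.png

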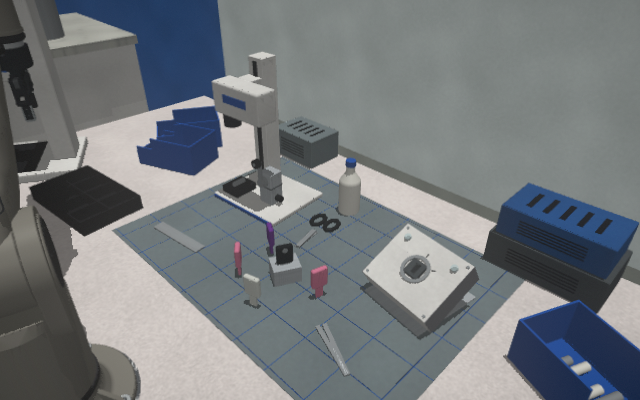

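View pics/top0.png

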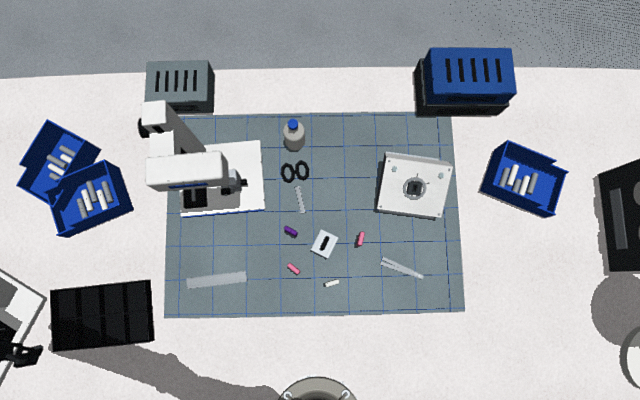

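```bash
cat > h.py <<'E'
from station import bot
import cv2,numpy as np
from scipy.spatial.transform import Rotation as Rn
CM={c:bot.camera_model(c) for c in("side","top")}
def ray(c,p):
    m=CM[c];R=np.array(m["R"]);t=np.array(m["t"])
    u=cv2.undistortPoints(np.array([[p]],float),np.array(m["intrinsics"]),np.array(m["dist_coeffs"]))[0,0]
    d=R.T@np.array([u[0],u[1],1.]);return -R.T@t,d
def tri(a,b):
    o1,d1=ray("side",a);o2,d2=ray("top",b)
    s=np.linalg.lstsq(np.c_[d1,-d2],o2-o1,rcond=None)[0]
    p,q=o1+s[0]*d1,o2+s[1]*d2;return (p+q)/2,np.linalg.norm(p-q)
def atdepth(c,p,z): o,d=ray(c,p);return o+d*z
def proj(c,X):
    m=CM[c];return cv2.projectPoints(np.atleast_2d(np.array(X,float)),cv2.Rodrigues(np.array(m["R"]))[0],np.array(m["t"]),np.array(m["intrinsics"]),np.array(m["dist_coeffs"]))[0][:,0]
def cloud(c,d,r0,r1,c0,c1):
    m=CM[c];vv,uu=np.mgrid[r0:r1,c0:c1];z=d[r0:r1,c0:c1]
    u=cv2.undistortPoints(np.stack([uu.ravel(),vv.ravel()],1).astype(float)[:,None],np.array(m["intrinsics"]),np.array(m["dist_coeffs"]))[:,0]
    P=np.c_[u,np.ones(len(u))]*z.ravel()[:,None]
    return ((P-np.array(m["t"]))@np.array(m["R"])).reshape(z.shape+(3,))
E
python3 - <<'E'
from h import *
np.set_printoptions(precision=4,suppress=True)
s=cv2.imread("pics/side0.png");t=cv2.imread("pics/top0.png")
r=lambda im,a,b,c,d:cv2.resize(im[a:b,c:d],(400,300),interpolation=cv2.INTER_CUBIC)
cv2.imwrite("pics/crop1.png",np.vstack([np.hstack([r(s,220,310,225,345),r(s,110,215,200,340)]),np.hstack([r(t,210,285,270,370),r(t,135,225,350,470)])]))
print("keytri",tri((284.1,252.4),(323.3,244.4)),"stand",tri((284.8,277.2),(323.3,244.4)))
print("slot",tri((416.6,268.2),(411.9,190.3)))
print("piv",tri((259.8,184.7),(212.3,185.4)),"edge",tri((249.3,123.7),(218.2,187.8)))
ds=np.load("side_d.npy");dt=np.load("top_d.npy")
P=cloud("side",ds,0,400,0,640);Q=cloud("top",dt,0,400,0,640)
for n,p in dict(key=(252,284),stand=(277,285),slot=(268,417),piv=(185,260),roll=(163,256),edge=(124,249)).items(): print(n,P[p])
for n,p in dict(key=(244,323),slot=(190,412),edge=(187,218),knob=(183,244)).items(): print("top",n,Q[p])
# box face plane from top
A=Q[160:212,382:443].reshape(-1,3)
rng=np.random.default_rng(0);best=0
for _ in range(500):
    a=A[rng.choice(len(A),3,False)];n=np.cross(a[1]-a[0],a[2]-a[0]);n/=np.linalg.norm(n)+1e-12
    k=abs((A-a[0])@n)<.0025
    if k.sum()>best:best=k.sum();K=k
c=A[K].mean(0);n=np.linalg.svd(A[K]-c,full_matrices=False)[2][2];n*=np.sign(n[2]);print("plane",best,len(A),n,c,np.degrees(np.arccos(n[2])),np.degrees(np.arctan2(n[1],n[0])))
for cam in("side","top"):
    im=(s if cam=="side" else t)
    bot.read_camera(cam)
    for nm in("key_stand","key_grip"):
        for q in bot.trace(nm,cam)[:6]:
            m=q["mask"];ctr=max(cv2.findContours(m.astype(np.uint8),0,1)[0],key=len)
            print(cam,nm,np.round(q["at"],1),round(q["score"],2),m.sum(),[round(float(v),1) for v in np.ravel(cv2.minAreaRect(ctr)[0]).tolist()+list(cv2.minAreaRect(ctr)[1])+[cv2.minAreaRect(ctr)[2]]],im[m].mean(0).round())
E
```

```text
keytri (array([ 0.4528, -0.0279,  0.0689]), np.float64(0.007751009093835192)) stand (array([ 0.4552, -0.0279, -0.0007]), np.float64(0.002465880982629429))
slot (array([ 0.5865, -0.2603,  0.0853]), np.float64(0.014145744107097312))
piv (array([0.618 , 0.2606, 0.0423]), np.float64(0.012861558966484608)) edge (array([0.5645, 0.2026, 0.2538]), np.float64(0.000986948293282779))
key [ 0.4544 -0.0318  0.072 ]
stand [ 0.4401 -0.0485  0.0228]
slot [ 0.6053 -0.2582  0.0748]
piv [0.5882 0.2098 0.0761]
roll [0.5747 0.2015 0.1479]
edge [0.9117 0.675  0.0025]
top key [ 0.45   -0.0246  0.0814]
top slot [ 0.5837 -0.2571  0.0771]
top edge [0.6143 0.2556 0.0119]
top knob [0.6194 0.1814 0.0337]
plane 2148 3172 [-0.491   0.0741  0.868 ] [ 0.5909 -0.2564  0.0819] 29.773400973063858 171.42078937495546
side key_stand [285.9 272.9] 0.8 728 [285.4, 269.3, 29.4, 32.4, 78.7] [123. 121. 117.]
side key_stand [416.6 266.9] 0.19 313 [414.5, 269.0, 17.6, 18.9, 40.6] [80. 79. 76.]
side key_grip [319.2 277.1] 0.88 393 [319.0, 281.0, 30.0, 16.0, 90.0] [ 93.  79. 125.]
side key_grip [253.5 286.9] 0.69 379 [252.3, 289.4, 31.9, 16.2, 83.7] [120. 124. 122.]
side key_grip [234.8 256.1] 0.6 188 [237.5, 257.5, 31.0, 7.0, 90.0] [ 99.  84. 131.]
side key_grip [282.6 255.6] 0.52 322 [284.0, 254.0, 20.0, 16.0, 90.0] [49. 48. 46.]
side key_grip [269.1 236.6] 0.46 173 [270.3, 237.4, 29.4, 6.8, 84.3] [92. 53. 74.]
top key_stand [318.3 243. ] 0.62 389 [323.2, 243.6, 19.7, 24.1, 26.6] [217. 212. 204.]
top key_grip [362.2 239.7] 0.52 78 [359.8, 238.5, 6.1, 13.5, 11.3] [126. 100. 173.]
top key_grip [288.2 231.2] 0.49 60 [290.6, 230.8, 12.5, 5.4, 26.6] [126.  44.  87.]
top key_grip [332.  281.9] 0.4 81 [331.6, 282.7, 6.1, 13.8, 76.0] [191. 194. 189.]
top key_grip [321.7 244.6] 0.31 431 [323.5, 244.1, 19.6, 25.4, 28.6] [209. 203. 196.]
top key_grip [413.8 189.7] 0.18 178 [414.0, 187.5, 13.0, 14.0, 90.0] [59. 56. 52.]
```

View pics/crop1.png

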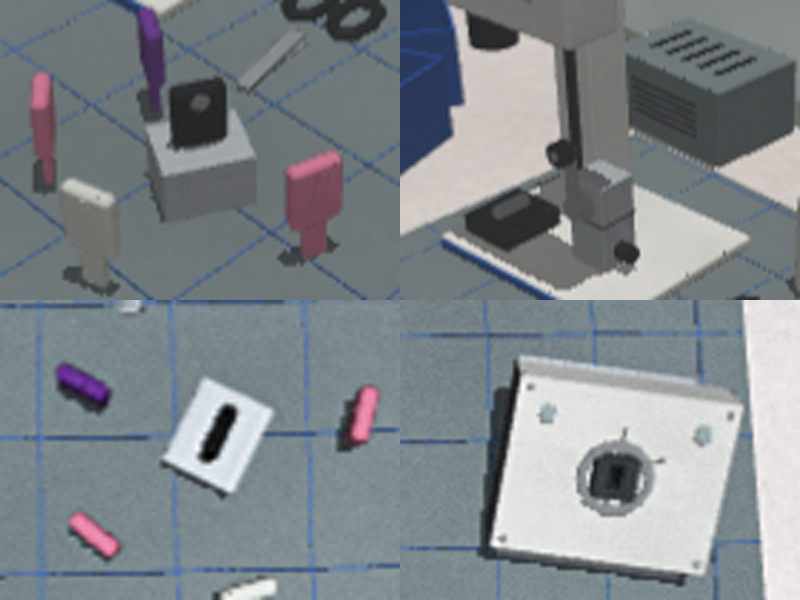

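```bash
python3 - <<'E'
from h import *
np.set_printoptions(precision=4,suppress=True)
s=cv2.imread("pics/side0.png");t=cv2.imread("pics/top0.png")
ds=np.load("side_d.npy");dt=np.load("top_d.npy")
P=cloud("side",ds,0,400,0,640);Q=cloud("top",dt,0,400,0,640)
def onz(c,p,z): o,d=ray(c,p); return o+d*(z-o[2])/d[2]
def rect(mask,off,z):
    c=max(cv2.findContours(mask.astype(np.uint8),0,1)[0],key=cv2.contourArea)
    w=np.array([onz("top",(x+off[0],y+off[1]),z)[:2] for x,y in c[:,0]],np.float32)
    return cv2.minAreaRect(w*1000)
sub=t[225:265,302:345].min(2)
print("stand top z.04",rect(cv2.morphologyEx((sub>170).astype(np.uint8),3,np.ones((7,7))),(302,225),.04))
g=t[225:265,302:345].max(2)
m=(g<70).astype(np.uint8); m[:10]=0;m[-10:]=0;m[:,:12]=0;m[:,-12:]=0
print("bow top z.086",rect(m,(302,225),.086))
# side: key bow depth points
q=bot.trace("key_grip","side")
bot.read_camera("side"); q=[a for a in bot.trace("key_grip","side") if abs(a["at"][0]-284)<8]
if q:
    X=P[q[0]["mask"]&(ds>0)];X=X[X[:,2]<.1];print("key side pts",np.percentile(X,[2,50,98],axis=0))
q=[a for a in bot.trace("roller","side")][:3]
for a in q:
    print("roller side",a["at"],a["score"],a["mask"].sum(),np.percentile(P[a["mask"]&(ds>0)],[5,50,95],axis=0))
bot.read_camera("top")
for c,D,PP in(("side",ds,P),("top",dt,Q)):
    A=PP.reshape(-1,3);k=(A[:,0]>.5)&(A[:,0]<.72)&(A[:,1]>-.37)&(A[:,1]<-.14)&(A[:,2]>.025)&(A[:,2]<.15)&((s if c=="side" else t).reshape(-1,3).min(1)>130)
    A=A[k];best=0;rng=np.random.default_rng(0)
    for _ in range(400):
        a=A[rng.choice(len(A),3,False)];n=np.cross(a[1]-a[0],a[2]-a[0]);n/=np.linalg.norm(n)+1e-12
        kk=abs((A-a[0])@n)<.002
        if kk.sum()>best:best=kk.sum();K=kk
    B=A[K];cc=B.mean(0);n=np.linalg.svd(B-cc,full_matrices=False)[2][2];n*=np.sign(n[2])
    h=np.array([-n[0],-n[1],0]);h/=np.linalg.norm(h);l=np.cross([0,0,1],h);u=np.cross(l,n)
    r=cv2.minAreaRect((np.c_[(B-cc)@u,(B-cc)@l]*1000).astype(np.float32))
    ctr=cc+(u*r[0][0]+l*r[0][1])/1000
    print(c,"face",len(B),n,"slope",np.degrees(np.arccos(n[2])),"az",np.degrees(np.arctan2(h[1],h[0])),r,"ctr",ctr)
    for p in((416.,268.),(415.5,268.)) if c=="side" else((414.8,188.4),(411.9,190.3)):
        o,d=ray(c,p);print("  ring/slot on face",p,o+d*((cc+n*.0035-o)@n)/(d@n))
A=Q.reshape(-1,3);k=(A[:,2]>.29)&(A[:,2]<.36)&(A[:,0]>.45)&(A[:,0]<.75)&(A[:,1]>.1)&(A[:,1]<.5)
print("head",k.sum(),np.percentile(A[k],[1,50,99],axis=0),cv2.minAreaRect((A[k][:,:2]*1000).astype(np.float32)))
k=(A[:,2]>.004)&(A[:,2]<.025)&(A[:,0]>.45)&(A[:,0]<.85)&(A[:,1]>.05)&(A[:,1]<.45)&(t.reshape(-1,3).min(1)>190)
print("base",k.sum(),cv2.minAreaRect((A[k][:,:2]*1000).astype(np.float32)))
A=P.reshape(-1,3);k=(A[:,2]>.252)&(A[:,2]<.32)&(A[:,0]>.45)&(A[:,0]<.75)&(A[:,1]>.1)&(A[:,1]<.5)
print("headside",k.sum(),np.percentile(A[k],[1,50,99],axis=0),cv2.minAreaRect((A[k][:,:2]*1000).astype(np.float32)))
E
```

```text
stand top z.04 ((454.4656677246094, -28.48459243774414), (49.98677062988281, 59.221309661865234), 62.27070617675781)
bow top z.086 ((452.12548828125, -27.054386138916016), (8.913558006286621, 35.66365051269531), 62.071537017822266)
key side pts [[ 0.4406 -0.0405  0.039 ]
 [ 0.4542 -0.0317  0.0662]
 [ 0.4699 -0.0202  0.0867]]
roller side [260.3, 170.0] 0.49 197 [[0.573  0.1991 0.0735]
 [0.5879 0.2072 0.1183]
 [0.5947 0.2191 0.1503]]
side face 4133 [-0.4898  0.0799  0.8681] slope 29.756481159344712 az -9.265731341435869 ((2.6751937866210938, 6.465904235839844), (140.78924560546875, 173.0596160888672), 0.4295211434364319) ctr [ 0.5923 -0.2608  0.0826]
  ring/slot on face (416.0, 268.0) [ 0.5916 -0.2636  0.0865]
  ring/slot on face (415.5, 268.0) [ 0.5912 -0.2628  0.0862]
top face 2048 [-0.4906  0.0807  0.8676] slope 29.8140318581242 az -9.345744945009567 ((0.3769989013671875, 0.37518310546875), (170.8976593017578, 141.69378662109375), 89.9728775024414) ctr [ 0.5895 -0.2621  0.0812]
  ring/slot on face (414.8, 188.4) [ 0.5866 -0.2631  0.0837]
  ring/slot on face (411.9, 190.3) [ 0.5823 -0.256   0.0806]
head 3906 [[0.5614 0.1814 0.2921]
 [0.6082 0.2894 0.3226]
 [0.7203 0.3647 0.3597]] ((644.5592041015625, 276.12371826171875), (166.1917266845703, 182.9644012451172), 4.5499491691589355)
base 2153 ((662.1046142578125, 268.379638671875), (296.3177490234375, 389.6572570800781), 83.94197082519531)
headside 2061 [[0.5622 0.1801 0.253 ]
 [0.573  0.2451 0.2928]
 [0.7259 0.3344 0.3195]] ((647.3165893554688, 261.20404052734375), (168.16351318359375, 161.51666259765625), 2.2341108322143555)
```

```bash
python3 -m pendant '[[0.085,-0.0305,-0.0236,0,0],[0.085,-0.0305,-0.0236,0,0],[0.085,-0.0305,-0.0236,0,0],[0.085,-0.0305,-0.0236,0,0],[0.085,-0.0305,-0.0236,0,0],[0.085,-0.0305,-0.0236,0,0],[0.085,-0.0305,-0.0236,0,0],[0.085,-0.0305,-0.0236,0,0],[0.085,-0.0305,-0.0236,0,0],[0.085,-0.0305,-0.0236,0,0]]' 40
python3 -m pendant '[[0.045,-0.0136,-0.0339,0,0],[0.045,-0.0136,-0.0339,0.01,0],[0.045,-0.0136,-0.0339,0.01,0],[0.045,-0.0136,-0.0339,0.01,0],[0.045,-0.0136,-0.0339,0.01,0],[0.045,-0.0136,-0.0339,0.01,0],[0.045,-0.0136,-0.0339,0.01,0],[0.045,-0.0136,-0.0339,0.01,0],[0.045,-0.0136,-0.0339,0.01,0],[0.045,0,0,0,6.7],[0.045,0,0,0,0]]'
python3 -c "
from station import bot
o=bot.get_obs();print(o['q'],o['tool_rot'],o['eef_pos'],o['t'])"
```

```text
t: 2.38
eef_pos: [0.4428, 0.2986, 0.4051]
tool_rot: [0.0, 0.182, 0.983, 0.0]
contact_force: [0.5, -1.0, -0.0]
gripper_width: 0.996
grasp_force: 0.0
t: 3.3
eef_pos: [0.4466, -0.0306, 0.3244]
tool_rot: [-0.0, 0.244, 0.97, -0.0]
contact_force: [0.4, 0.4, 0.1]
gripper_width: 0.529
grasp_force: 0.0
[-0.39055759  0.21522654  0.36386133  2.17763984 -0.10912081  0.76616718
  1.12200851] [-2.95749821e-04  2.44124319e-01  9.69743838e-01 -3.43201527e-04] [ 0.44661853 -0.03061074  0.32441892] 3.3
```

```bash
python3 -m pendant '[[0.045,-0.005,0.0055,0.02,0],[0.045,0,0,0.025,0],[0.045,0,0,0.025,0],[0.045,0,0,0.02,0],[0.045,0,0,0.011,0],[0.045,0,0,0,0]]'; python3 - <<'E'
from h import *
s,_=bot.read_camera("side");t,_=bot.read_camera("top")
cv2.imwrite("pics/g.png",np.hstack([cv2.resize(s[190:310,220:350],(400,370),interpolation=2),cv2.resize(t[200:290,270:368],(400,370),interpolation=2)]))
E
```

```text
t: 3.8
eef_pos: [0.4535, -0.0241, 0.2219]
tool_rot: [-0.002, 0.237, 0.971, -0.0]
contact_force: [0.4, 1.1, 0.6]
gripper_width: 0.526
grasp_force: 0.0
```

View pics/g.png

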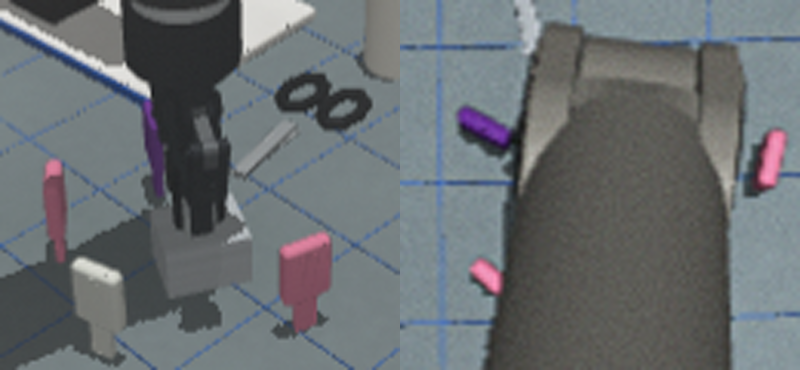

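The view shows the fingers straddling the black key over its stand (left panel ~ (200,200)), with the look-alikes untouched. Closing.

```bash
python3 -m pendant '[[0.0,0,0,0,0],[0.0,0,0,0,0],[0.0,0,0,0,0],[0.0,0,0,0,0],[0.0,0,0,0,0],[0.0,0,0,0,0]]' 70;  python3 -m pendant '[[0.0,0,0,-0.01,0],[0.0,0,0,-0.02,0],[0.0,0,0,-0.03,0],[0.0,0,0,-0.03,0],[0,0,0,-0.03,0],[0,0,0,0,0]]'
python3 -c "
from station import bot
o=bot.get_obs();print(o['q'],o['tool_rot'],o['eef_pos'],o['t'])"
```

```text
t: 4.4
eef_pos: [0.4544, -0.0255, 0.2247]
tool_rot: [0.001, 0.239, 0.971, 0.001]
contact_force: [-1.3, -0.0, 5.7]
gripper_width: 0.131
grasp_force: 68.1
t: 4.9
eef_pos: [0.4556, -0.0263, 0.3495]
tool_rot: [0.004, 0.24, 0.971, 0.002]
contact_force: [0.8, -0.6, -0.2]
gripper_width: 0.127
grasp_force: 68.3
[-0.41723652  0.18604175  0.38191942  2.14000431 -0.09630394  0.82123059
  1.11006776] [0.00447099 0.23987102 0.97079229 0.00205899] [ 0.45563049 -0.02625785  0.34948122] 4.9
```

```bash
python3 -m pendant '[[0,-0.012,-0.022,-0.03,0],[0,-0.011,-0.022,-0.03,0],[0,0,0,-0.04,0],[0,0,0,-0.04,0],[0,0,0,-0.04,0],[0,0,0,-0.04,0],[0,0,0,-0.04,0],[0,0,0,-0.04,0],[0,0,0,-0.04,0],[0,0,0,-0.04,0],[0,0,0,-0.04,0],[0,0,0,-0.04,0]]'
python3 -c "
from station import bot
o=bot.get_obs();print(o['q'],o['tool_rot'],o['eef_pos'],o['t'])"
```

```text
t: 5.9
eef_pos: [0.4523, -0.076, 0.8061]
tool_rot: [0.0, 0.24, 0.971, 0.0]
contact_force: [0.8, -0.1, -0.2]
gripper_width: 0.129
grasp_force: 68.4
[-0.40699147 -0.0261417   0.42769908  1.31275762  0.01060546  1.85175359
  1.11008028] [3.45021070e-04 2.39763434e-01 9.70831194e-01 4.12069908e-04] [ 0.45231755 -0.07602256  0.80614785] 5.9
```

q6 is close to its 1.92 limit; a few more rows up to see whether the tool leans there.

```bash
python3 -m pendant '[[0,0,0,-0.04,0],[0,0,0,-0.04,0],[0,0,0,-0.04,0],[0,0,0,0,0]]'
python3 -c "
from station import bot
o=bot.get_obs();print(o['q'],o['tool_rot'],o['eef_pos'],o['t'])
from scipy.spatial.transform import Rotation as R
print(R.from_quat(o['tool_rot'],scalar_first=True).as_matrix())"
```

```text
t: 6.23
eef_pos: [0.4417, -0.0766, 0.8639]
tool_rot: [0.032, 0.241, 0.97, 0.007]
contact_force: [-1.2, -0.4, 0.0]
gripper_width: 0.128
grasp_force: 69.1
[-5.21480998e-02 -3.54521713e-03  8.42445312e-02  1.16433073e+00
  5.04550512e-04  1.91616033e+00  1.11629739e+00] [0.03161142 0.24087342 0.97001853 0.00669009] [ 0.44171575 -0.07660121  0.86392855] 6.2333
[[-0.88196143  0.46688039  0.06455026]
 [ 0.46772633  0.88387048 -0.00224967]
 [-0.05810439  0.02820773 -0.99791192]]
```

```bash
python3 -m pendant '[[0,0,0,-0.04,0],[0,0,0,-0.04,0],[0,0,0,-0.04,0],[0,0,0,-0.04,0],[0,0,0,0,0]]'
cat > st.py <<'E'
from station import bot
import numpy as np
from scipy.spatial.transform import Rotation as R
np.set_printoptions(precision=4,suppress=True)
o=bot.get_obs();print(o['q'],o['eef_pos'],o['t']);M=R.from_quat(o['tool_rot'],scalar_first=True).as_matrix();print(M)
z=M[:,2];print("lean",np.degrees(np.arccos(-z[2])),"az",np.degrees(np.arctan2(z[1],z[0])))
E
python3 st.py
```

```text
t: 6.65
eef_pos: [0.4098, -0.0755, 0.913]
tool_rot: [0.086, 0.241, 0.967, 0.017]
contact_force: [-0.8, -1.9, 0.4]
gripper_width: 0.123
grasp_force: 69.1
[ 0.499  -0.021  -0.4423  1.0687 -0.0111  1.916   1.1333] [ 0.4098 -0.0755  0.913 ] 6.65
[[-0.869   0.463   0.1747]
 [ 0.4689  0.8832 -0.0083]
 [-0.1581  0.0747 -0.9846]]
lean 10.071146996415761 az -2.730347346587485
```

```bash
python3 -m pendant '[[0,-0.0175,-0.033,0,0],[0,-0.0175,-0.033,0,0],[0,-0.023,0.012,-0.031,0],[0,-0.023,0.012,-0.031,0],[0,-0.023,0.012,-0.031,0],[0,-0.023,0.012,-0.031,0],[0,0,0,0,0]]'
python3 st.py
```

```text
t: 7.23
eef_pos: [0.437, -0.1497, 0.9261]
tool_rot: [0.103, 0.238, 0.966, 0.02]
contact_force: [0.0, 0.8, -0.8]
gripper_width: 0.131
grasp_force: 69.1
[-0.0296  0.0336  0.2535  0.987  -0.0481  1.9149  1.2903] [ 0.437  -0.1497  0.9261] 7.2333
[[-0.8659  0.4547  0.2083]
 [ 0.4631  0.8863 -0.0094]
 [-0.1889  0.0883 -0.978 ]]
lean 12.03545656930821 az -2.585110376734573
```

```bash
python3 -m pendant '[[0,-0.0175,-0.033,0,0],[0,-0.0175,-0.033,0,0],[0,-0.0175,-0.033,0,0],[0,0,0,-0.04,0],[0,0,0,-0.04,0],[0,0,0,-0.04,0],[0,0,0,-0.04,0],[0,0,0,-0.04,0],[0,0,0,0,0]]'
python3 st.py
```

```text
t: 7.98
eef_pos: [0.3493, -0.2307, 0.9969]
tool_rot: [0.189, 0.238, 0.953, 0.005]
contact_force: [-1.1, 0.2, 0.7]
gripper_width: 0.13
grasp_force: 69.1
[ 0.2773 -0.0027  0.1917  0.8562 -0.0985  1.9161  1.499 ] [ 0.3493 -0.2307  0.9969] 7.9833
[[-0.8147  0.4517  0.3635]
 [ 0.4558  0.8865 -0.08  ]
 [-0.3584  0.1006 -0.9281]]
lean 21.853488363777345 az -12.406184954472067
```

```bash
python3 -m pendant '[[0,0.015,0.03,0,0],[0,0.015,0.03,0,0],[0,0.015,0.03,-0.008,0],[0,0,0,-0.04,0],[0,0,0,-0.04,0],[0,0,0,-0.04,0],[0,0,0,0,0]]'
python3 st.py
```

```text
t: 8.57
eef_pos: [0.3383, -0.1298, 1.0044]
tool_rot: [0.196, 0.24, 0.951, 0.005]
contact_force: [-0.0, 0.2, -0.1]
gripper_width: 0.133
grasp_force: 69.1
[ 0.5891 -0.0746 -0.3279  0.9028 -0.0392  1.9144  1.3123] [ 0.3383 -0.1298  1.0044] 8.5667
[[-0.8076  0.4551  0.3751]
 [ 0.4587  0.8845 -0.0853]
 [-0.3706  0.1031 -0.9231]]
lean 22.621871241757606 az -12.815903785965723
```

```bash
python3 -m pendant '[[0,0,0,-0.04,0],[0,0,0,-0.04,0],[0,0,0,-0.04,0],[0,0,0,-0.04,0],[0,0,0,0,0]]'
python3 st.py
```

```text
t: 8.98
eef_pos: [0.2829, -0.1154, 1.0403]
tool_rot: [0.244, 0.238, 0.94, 0.003]
contact_force: [-0.9, 0.3, 0.4]
gripper_width: 0.128
grasp_force: 69.1
[ 0.7993 -0.142  -0.41    0.8637 -0.1315  1.9159  1.3777] [ 0.2829 -0.1154  1.0403] 8.9833
[[-0.7678  0.4466  0.4594]
 [ 0.4495  0.8864 -0.1106]
 [-0.4566  0.1216 -0.8813]]
lean 28.19481987552029 az -13.53211782255031
```

```bash
python3 -m pendant '[[0,0.018,0.0355,-0.004,0],[0,0.018,0.0355,-0.004,0],[0,0.009,0.018,-0.03,0],[0,0,0,-0.035,0],[0,0,0,-0.03,0],[0,0,0,0,0]]'
python3 st.py
```

```text
t: 9.48
eef_pos: [0.2423, -0.0076, 1.0579]
tool_rot: [0.278, 0.233, 0.932, 0.008]
contact_force: [-1.1, -0.2, 0.1]
gripper_width: 0.128
grasp_force: 69.1
[ 0.7453 -0.2518 -0.505   0.8761 -0.1294  1.9159  1.2197] [ 0.2423 -0.0076  1.0579] 9.4833
[[-0.7366  0.4299  0.5221]
 [ 0.4387  0.8912 -0.115 ]
 [-0.5148  0.1443 -0.8451]]
lean 32.317617041511966 az -12.424435412566115
```

```bash
python3 -m pendant '[[0,0.0064,-0.0104,0.0376,0],[0,0.0064,-0.0104,0.0376,0],[0,0.0064,-0.0104,0.0376,0],[0,0.0064,-0.0104,0.0376,0],[0,0.0064,-0.0104,0.0376,0],[0,0.0064,-0.0104,0.0376,0],[0,0.0064,-0.0104,0.0376,0],[0,0.0064,-0.0104,0.0376,0],[0,0.0064,-0.0104,0.0376,0],[0,0.0064,-0.0104,0.0376,0]]'
python3 st.py
```

```text
t: 10.32
eef_pos: [0.354, -0.1102, 0.7403]
tool_rot: [0.264, 0.237, 0.935, 0.009]
contact_force: [0.2, -0.1, -0.9]
gripper_width: 0.133
grasp_force: 69.1
[ 0.4346 -0.3247 -0.2026  1.7405 -0.074   1.1847  1.3076] [ 0.354  -0.1102  0.7403] 10.3167
[[-0.7481  0.439   0.4976]
 [ 0.448   0.8873 -0.1093]
 [-0.4895  0.1412 -0.8605]]
lean 30.629434295607595 az -12.387914944332113
```

```bash
python3 -m pendant '[[0,0,0,0.03,-6.2],[0,0,0,0.03,-6.2],[0,0,0,0.03,-6.4],[0,0,0,0,0],[0,0,0,0,0]]'
cat >> st.py <<'E'
S=np.array([.589,-.262,.085]);u=np.array([.855,-.14,.497])
print("yaw err",np.degrees(np.arctan2(-u@M[:,1],-u@M[:,0])))
g=S-o['eef_pos'];print("slot in tool",M.T@g)
E
python3 st.py
```

```text
t: 10.73
eef_pos: [0.399, -0.1195, 0.6638]
tool_rot: [0.26, 0.082, 0.961, -0.034]
contact_force: [-0.5, -0.0, 0.7]
gripper_width: 0.13
grasp_force: 69.1
[ 0.3617 -0.2469 -0.1767  1.8512 -0.0288  1.0024  1.5881] [ 0.399  -0.1195  0.6638] 10.7333
[[-0.851   0.1755  0.495 ]
 [ 0.1399  0.9842 -0.1084]
 [-0.5062 -0.023  -0.8621]]
lean 30.446306020953195 az -12.349678989336478
yaw err -0.04818716608916848
slot in tool [ 0.1113 -0.0936  0.6085]
```

```bash
python3 -m pendant '[[0,0.0111,-0.0094,0.0366,0],[0,0.0111,-0.0094,0.0366,0],[0,0.0111,-0.0094,0.0366,0],[0,0.0111,-0.0094,0.0366,0],[0,0.0111,-0.0094,0.0366,0],[0,0.0111,-0.0094,0.0366,0],[0,0.0111,-0.0094,0.0366,0],[0,0.0111,-0.0094,0.0366,0],[0,0.0111,-0.0094,0.0366,0],[0,0.0111,-0.0094,0.0366,0],[0,0,0,0,0],[0,0,0,0,0]]'
python3 st.py; python3 - <<'E'
from h import *
s,_=bot.read_camera("side")
for n in("key_grip","key_tip","slot_mouth"): print(n,[(np.round(r["at"],1).tolist(),round(r["score"],2)) for r in bot.pinpoint(n,"side")][:5])
t,_=bot.read_camera("top")
for n in("key_grip","key_tip","slot_mouth"): print(n,[(np.round(r["at"],1).tolist(),round(r["score"],2)) for r in bot.pinpoint(n,"top")][:5])
o=bot.get_obs();M=Rn.from_quat(o['tool_rot'],scalar_first=True).as_matrix();p=o['eef_pos']
print("pred tip,shoulder,slot side",proj("side",[p+M[:,2]*.2127,p+M[:,2]*.1847,[.589,-.262,.085]]).round(1).tolist())
cv2.imwrite("pics/hov.png",np.hstack([cv2.resize(s[190:310,350:480],(400,370),interpolation=2),cv2.resize(t[145:235,360:458],(400,370),interpolation=2)]))
E
```

```text
t: 11.73
eef_pos: [0.4667, -0.2286, 0.3233]
tool_rot: [0.262, 0.082, 0.961, -0.029]
contact_force: [-0.3, 0.2, -0.5]
gripper_width: 0.13
grasp_force: 69.1
[ 0.3927  0.2451 -0.037   2.1816 -0.3778  0.2011  2.1105] [ 0.4667 -0.2286  0.3233] 11.7333
[[-0.8491  0.1732  0.499 ]
 [ 0.1426  0.9848 -0.0991]
 [-0.5086 -0.013  -0.8609]]
lean 30.580605283759752 az -11.233151126657575
yaw err -0.21287779580481642
slot in tool [ 0.0125 -0.0086  0.2695]
key_grip [([250.1, 284.8], 0.78), ([235.6, 251.9], 0.77), ([319.9, 276.3], 0.76), ([270.4, 233.1], 0.58), ([400.4, 231.6], 0.48)]
key_tip [([250.5, 304.5], 0.86), ([321.2, 297.1], 0.62), ([407.6, 248.2], 0.53), ([241.3, 270.4], 0.44), ([271.5, 248.8], 0.43)]
slot_mouth [([416.6, 266.9], 0.83), ([254.9, 183.6], 0.37)]
key_grip [([285.0, 229.5], 0.66), ([293.2, 269.8], 0.64), ([332.9, 283.0], 0.61), ([360.0, 239.8], 0.57), ([417.0, 193.8], 0.54)]
key_tip [([414.0, 186.2], 0.57)]
slot_mouth [([412.8, 189.5], 0.57)]
pred tip,shoulder,slot side [[407.1, 247.2], [402.7, 239.6], [414.4, 268.8]]
```

View pics/hov.png

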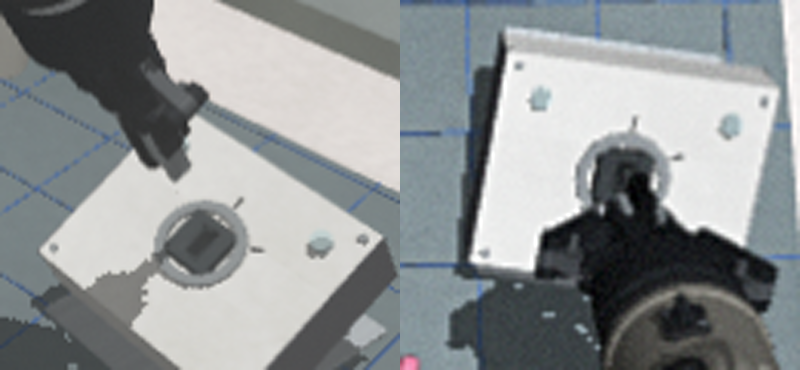

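```bash
cat > kin.py <<'E'
import numpy as np
from scipy.optimize import least_squares
from scipy.spatial.transform import Rotation as R
D=[([-1.31204669,.47698609,.02242709,1.5553796,-.01150613,1.10926254,-.08309908],[.24212374,.63010699,.4047264],[0,.182421,.98322,0]),
([-.39055759,.21522654,.36386133,2.17763984,-.10912081,.76616718,1.12200851],[.44661853,-.03061074,.32441892],[-.000296,.244124,.969744,-.000343]),
([-.41723652,.18604175,.38191942,2.14000431,-.09630394,.82123059,1.11006776],[.45563049,-.02625785,.34948122],[.00447,.23987,.97079,.00206]),
([-.40699147,-.0261417,.42769908,1.31275762,.01060546,1.85175359,1.11008028],[.45231755,-.07602256,.80614785],[.000345,.239763,.970831,.000412]),
([-.05214811,-.00354522,.08424453,1.16433073,.00050455,1.91616033,1.11629739],[.44171575,-.07660121,.86392855],[.03161,.24087,.97002,.00669]),
([.499,-.021,-.4423,1.0687,-.0111,1.916,1.1333],[.4098,-.0755,.913],[.086,.241,.967,.017]),
([.2773,-.0027,.1917,.8562,-.0985,1.9161,1.499],[.3493,-.2307,.9969],[.189,.238,.953,.005]),
([.7453,-.2518,-.505,.8761,-.1294,1.9159,1.2197],[.2423,-.0076,1.0579],[.278,.233,.932,.008]),
([.3617,-.2469,-.1767,1.8512,-.0288,1.0024,1.5881],[.399,-.1195,.6638],[.26,.082,.961,-.034]),
([.3927,.2451,-.037,2.1816,-.3778,.2011,2.1105],[.4667,-.2286,.3233],[.262,.082,.961,-.029])]
AX='zyzyzyz'
def fk(q,p):
    sg=p[:7];of=p[7:14];L=p[14:].reshape(8,2) # (x,z) offset before each joint + tool
    T=np.eye(3);x=np.zeros(3)
    for i in range(7):
        x=x+T@np.array([L[i,0],0,L[i,1]])
        T=T@R.from_euler(AX[i],sg[i]*q[i]+of[i]).as_matrix()
    return x+T@np.array([L[7,0],0,L[7,1]]),T
E
python3 - <<'E'
from kin import *
import itertools
np.set_printoptions(precision=4,suppress=True)
mask=np.array([[0,1],[0,0],[1,1],[1,0],[1,1],[1,0],[1,0],[0,1]],bool)
best=None
for s in itertools.product([1,-1],repeat=7):
    if s[1]!=1 : continue
    def mk(v):
        L=np.zeros((8,2));L[mask]=v[7:];return np.r_[s,v[:7],L.ravel()]
    def f(v):
        p=mk(v);r=[]
        for q,x,Q in D:
            a,T=fk(q,p);r+=list(a-x)+list((T-R.from_quat(Q,scalar_first=True).as_matrix()).ravel()*.3)
        return r
    for o1 in (0,):
      for o7 in(0,np.pi,1.57,-1.57):
        v0=np.r_[o1,0,0,0,0,0,o7,.35,0,.4,0,0,.4,0,0,.12][:7+mask.sum()]
        v0=np.r_[[o1,0,0,0,0,0,o7],np.where(np.arange(mask.sum())>=0,.0,0)]
        Lz=np.zeros((8,2));Lz[0,1]=.35;Lz[2,1]=.45;Lz[4,1]=.45;Lz[7,1]=.13;v0[7:]=Lz[mask]
        r=least_squares(f,v0,max_nfev=40)
        if best is None or r.cost<best[0]: best=(r.cost,mk(r.x));print(s,o7,r.cost)
np.save("kin.npy",best[1]);p=best[1];print(p[7:14],p[14:].reshape(8,2))
for q,x,Q in D: print(np.linalg.norm(fk(q,p)[0]-x))
E
```

```text
(1, 1, 1, 1, 1, 1, 1) 0 0.3208188079921961
(1, 1, 1, 1, -1, 1, 1) -1.57 0.3208188074902879
(-1, 1, 1, 1, 1, 1, -1) 0 0.0008558417336831309
(-1, 1, 1, 1, 1, -1, -1) -1.57 0.0008558417336633413
(-1, 1, -1, 1, 1, 1, -1) 3.141592653589793 0.0008558417336618303
[-0.0078  0.0287 -0.1187  2.9399 -0.0292 -2.9582  1.4608] [[ 0.      0.2648]
 [ 0.      0.    ]
 [-0.0178  0.5333]
 [ 0.0121  0.    ]
 [-0.1004 -0.4653]
 [ 0.0244  0.    ]
 [-0.0028  0.    ]
 [ 0.      0.1272]]
0.006258890612334886
0.001995230751601959
0.002220754496965459
0.008172835593274108
0.007857346547437808
0.013985025676368506
0.013476753772793481
0.007660761422903149
0.0024853583848628196
0.007043941701218586
```

```bash
python3 - <<'E'
from kin import *
import itertools
np.set_printoptions(precision=4,suppress=True)
mask=np.array([[0,1],[0,0],[0,1],[0,0],[0,1],[0,0],[0,0],[0,1]],bool)
out=[]
for s in itertools.product([1,-1],repeat=4):
    s=[s[0],1,s[1],1,s[2],1,s[3]]
    def mk(v):
        L=np.zeros((8,2));L[mask]=v[1:];return np.r_[s,0,0,0,0,0,0,v[0],L.ravel()]
    def f(v):
        p=mk(v);r=[]
        for q,x,Q in D:
            a,T=fk(q,p);r+=list(a-x)+list((T-R.from_quat(Q,scalar_first=True).as_matrix()).ravel()*.3)
        return r
    for o7 in(0,np.pi,1.57,-1.57):
        r=least_squares(f,[o7,.27,.53,.47,.127],max_nfev=60);out.append((r.cost,s,mk(r.x)))
out.sort(key=lambda a:a[0])
for a in out[:3]: print(a[0],a[1],a[2][13],a[2][14:].reshape(8,2)[mask])
p=out[0][2];np.save("kin.npy",p)
for q,x,Q in D: print(np.linalg.norm(fk(q,p)[0]-x).round(4),np.degrees(R.from_matrix(fk(q,p)[1].T@R.from_quat(Q,scalar_first=True).as_matrix()).magnitude()).round(2))
# IK at insertion
lo=np.array([-2.96,-.34,-1.41,.24,-1.37,.17,-2.96])+.02;hi=np.array([2.96,2.1,1.46,2.44,4.51,1.92,2.96])-.02
S=np.array([.589,-.262,.085]);az=np.radians(-9.3)
for lean in(30,):
  for turn in(0,69,-180,-111):
    for depth in(.2427,.1847):
        z=np.array([np.sin(np.radians(lean))*np.cos(az),np.sin(np.radians(lean))*np.sin(az),-np.cos(np.radians(lean))])
        x=-np.array([.855,-.14,.497]);x-=z*(x@z);x/=np.linalg.norm(x);T=np.c_[x,np.cross(z,x),z]@R.from_euler('z',turn,degrees=True).as_matrix()
        X=S-z*depth;sol=[]
        rng=np.random.default_rng(1)
        for k in range(40):
            r=least_squares(lambda q:np.r_[fk(q,p)[0]-X,(fk(q,p)[1]-T).ravel()*.3],rng.uniform(lo,hi),bounds=(lo,hi),max_nfev=60)
            sol.append((r.cost,r.x))
        sol.sort(key=lambda a:a[0]);print(lean,turn,depth,sum(c<1e-6 for c,_ in sol))
        for c,q in sol[:5]: print("   %.2e"%c,q)
E
```

```text
0.018161282072484485 [-1, 1, -1, 1, -1, 1, -1] 1.5706736918663664 [0.2867 0.4998 0.4833 0.1089]
0.018161282072484485 [-1, 1, -1, 1, -1, 1, -1] 1.5706736918872082 [0.2867 0.4998 0.4833 0.1089]
0.018161282072484488 [-1, 1, -1, 1, -1, 1, -1] 1.5706736917839292 [0.2867 0.4998 0.4833 0.1089]
0.0627 0.01
0.0581 0.01
0.058 0.01
0.0602 0.01
0.0627 0.01
0.0613 0.03
0.0595 0.08
0.054 0.03
0.0608 0.03
0.0647 0.03
30 0 0.2427 21
   5.16e-29 [ 1.4706  0.693  -1.2147  2.104   1.2316  0.49    0.8794]
   3.15e-28 [ 1.2501  0.4803 -0.8797  2.104   0.7478  0.2752  1.2522]
   3.22e-27 [ 1.3224  0.527  -0.9787  2.104   0.9128  0.3198  1.1133]
   6.32e-27 [ 1.5101  0.774  -1.2961  2.104   1.3219  0.5743  0.8291]
   1.23e-26 [ 1.3166  0.5227 -0.9706  2.104   0.9     0.3156  1.1238]
30 0 0.1847 21
   2.80e-30 [ 1.3428  0.7897 -1.0918  2.0589  1.4281  0.4737  0.7258]
   1.11e-28 [ 1.3647  0.8216 -1.1297  2.0589  1.4576  0.5101  0.7159]
   1.70e-28 [ 1.2451  0.6837 -0.9394  2.0589  1.2936  0.3476  0.7931]
   2.59e-28 [ 0.5205  0.4655 -0.0332  2.0589 -0.9041  0.19    2.7602]
   3.53e-28 [ 0.3623  0.4698  0.15
[... 1539 characters left out ...]
298  0.8295 -1.3449  2.104   1.3726  0.6321  2.7433]
   3.75e-30 [ 1.0786  0.4085 -0.6619  2.104   0.3279  0.2198 -2.7194]
   1.58e-29 [ 0.2399  0.3503  0.3131  2.104  -0.9643  0.3382 -1.5639]
   1.64e-29 [-0.1057  0.4258  0.7255  2.104  -1.2143  0.4763 -1.3824]
   1.77e-29 [-0.0402  0.4042  0.6447  2.104  -1.1691  0.4435 -1.4118]
30 -111 0.1847 28
   1.22e-28 [ 0.2319  0.4839  0.309   2.0589 -1.2394  0.3117 -1.3202]
   4.79e-28 [ 0.3039  0.4749  0.2232  2.0589 -1.1778  0.2784 -1.3635]
   9.18e-27 [ 1.3741  0.8365 -1.1466  2.0589  1.4704  0.5271  2.6495]
   1.97e-26 [ 0.5181  0.4655 -0.0303  2.0589 -0.9084  0.1909 -1.5819]
   2.44e-26 [ 0.0834  0.5139  0.4889  2.0589 -1.3445  0.3883 -1.2562]
```

```bash
sed -i 's/^S=.*;u=/S=np.array([.591,-.2635,.0862]);u=/' st.py; python3 -m pendant '[[0,0.003,-0.003,0.01,0],[0,0.003,-0.003,0.01,0],[0,0.002,-0.002,0.01,0],[0,0.002,-0.002,0.01,0],[0,0,0,0,0],[0,0,0,0,0]]'
python3 st.py
```

```text
t: 12.63
eef_pos: [0.4744, -0.2393, 0.2869]
tool_rot: [0.261, 0.081, 0.962, -0.028]
contact_force: [0.5, 0.6, -0.7]
gripper_width: 0.127
grasp_force: 69.1
[ 0.2589  0.3267  0.1391  2.1901 -0.9357  0.1727  2.6722] [ 0.4744 -0.2393  0.2869] 12.6333
[[-0.8509  0.171   0.4968]
 [ 0.1417  0.9852 -0.0964]
 [-0.5059 -0.0116 -0.8625]]
lean 30.39873582824863 az -10.979872992123344
yaw err -0.1421668752766681
slot in tool [-0.0011 -0.0015  0.2333]
```

```bash
python3 -m pendant '[[0,-0.001,-0.0015,0.008,0],[0,0,0,0.008,0],[0,0,0,0.006,0],[0,0,0,0.006,0],[0,0,0,0,0]]'
python3 st.py; python3 - <<'E'
from h import *
o=bot.get_obs();M=Rn.from_quat(o['tool_rot'],scalar_first=True).as_matrix();p=o['eef_pos']
print("pred tip",proj("side",[p+M[:,2]*.2127]).round(1).tolist(),proj("top",[p+M[:,2]*.2127]).round(1).tolist())
s,_=bot.read_camera("side");t,_=bot.read_camera("top")
for c in("side","top"):
  for n in("key_tip","key_grip","slot_mouth"): print(c,n,[(np.round(r["at"],1).tolist(),round(r["score"],2)) for r in bot.pinpoint(n,c) if r["at"][0]>380][:3])
cv2.imwrite("pics/ins.png",np.hstack([cv2.resize(s[220:310,370:468],(400,370),interpolation=2),cv2.resize(t[145:235,360:458],(400,370),interpolation=2)]))
E
```

```text
t: 13.05
eef_pos: [0.4868, -0.2446, 0.2673]
tool_rot: [0.263, 0.082, 0.961, -0.027]
contact_force: [-34.9, 11.4, 44.6]
gripper_width: 0.131
grasp_force: 81.1
[ 0.2287  0.3831  0.18    2.1752 -1.2249  0.1739  2.9536] [ 0.4868 -0.2446  0.2673] 13.05
[[-0.8485  0.1722  0.5004]
 [ 0.1439  0.985  -0.095 ]
 [-0.5093 -0.0086 -0.8606]]
lean 30.61881277084882 az -10.74536235278144
yaw err -0.2914560967026095
slot in tool [0.0011 0.0009 0.2098]
pred tip [[416.9, 268.8]] [[415.4, 185.8]]
side key_tip [([417.8, 268.3], 0.53)]
side key_grip [([407.2, 250.8], 0.6)]
side slot_mouth [([418.5, 267.7], 0.76)]
top key_tip [([412.3, 183.3], 0.41)]
top key_grip [([416.2, 192.3], 0.39)]
top slot_mouth [([412.7, 190.4], 0.45)]
```

View pics/ins.png

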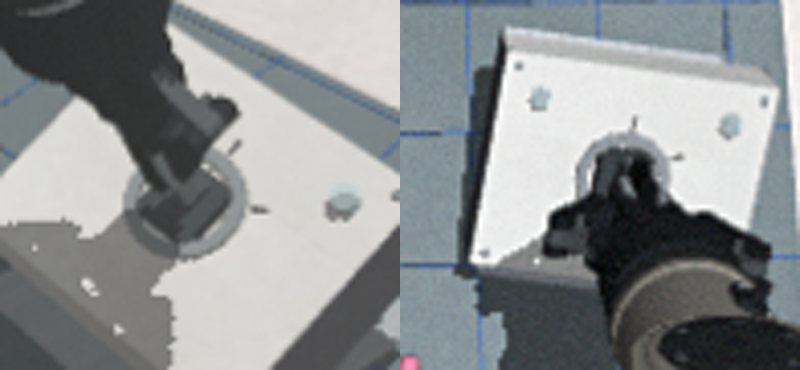

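```bash
python3 -m pendant '[[0,0,0,-0.012,0],[0,0,0,-0.02,0],[0,0,0,0,7],[0,0,0,0,7],[0,0,0,0,7],[0,0,0,0,7],[0,0,0,0,7],[0,0,0,0,7],[0,0,0,0,7],[0,0,0,0,7],[0,0,0,0,7],[0,0,0,0,7]]'
python3 -m pendant '[[0,0,0,0,7],[0,0,0,0,7],[0,0,0,0,7],[0,0,0,0,7],[0,0,0,0,7],[0,0,0,0,7],[0,0,0,0,7],[0,0,0,0,7],[0,0,0,0,7],[0,0,0,0,7],[0,0,0,0,7],[0,0,0,0,7]]'
python3 -m pendant '[[0,0,0,0,7],[0,0,0,0,7],[0,0,0,0,7],[0,0,0,0,5],[0,0,0,0,0],[0,0,0,0,0]]'
python3 st.py; python3 - <<'E'
from h import *
n=np.array([-.4902,.0803,.868]);c=np.array([.591,-.2615,.0818])
res=[]
for cam,(a,b,cc,d) in(("side",(235,305,375,460)),("top",(168,208,392,437))):
    im=cv2.imread(f"pics/{cam}0.png");g=cv2.cvtColor(im,6)[a:b,cc:d]
    k=4;G=cv2.resize(g,None,fx=k,fy=k,interpolation=2)
    cs,_=cv2.findContours((G<(170 if cam=="top" else 150)).astype(np.uint8),0,1)
    ctr=max((q for q in cs if cv2.pointPolygonTest(q,(G.shape[1]/2,G.shape[0]/2),False)>=0),key=cv2.contourArea)
    e=cv2.fitEllipse(cv2.convexHull(ctr));px=((e[0][0]+.5)/k-.5+cc,(e[0][1]+.5)/k-.5+a)
    o,dd=ray(cam,px);X=o+dd*((c+n*.0015-o)@n)/(dd@n)
    print(cam,px,[v/k for v in e[1]],"face pt",X, np.percentile(g,[5,25,50,75,95]));res.append(px)
print(tri(*res))
o=bot.get_obs();M=Rn.from_quat(o['tool_rot'],scalar_first=True).as_matrix();p=o['eef_pos']
bot.read_camera("side");bot.read_camera("top")
for cam in("side","top"):
  print(cam,"pred grip/tip",proj(cam,[p+M[:,2]*.1617,p+M[:,2]*.2127]).round(1).tolist())
  for nm in("key_grip","key_tip","slot_mouth"): print(nm,[(np.round(r["at"],1).tolist(),round(r["score"],2)) for r in bot.pinpoint(nm,cam) if r["at"][0]>380][:3])
E
```

```text
t: 14.45
eef_pos: [0.4732, -0.2409, 0.2921]
tool_rot: [0.229, 0.62, 0.739, 0.128]
contact_force: [-0.2, -0.1, 0.0]
gripper_width: 0.132
grasp_force: 72.5
t: 15.45
eef_pos: [0.4731, -0.241, 0.2919]
tool_rot: [0.085, 0.956, 0.134, 0.248]
contact_force: [0.5, 0.1, -0.6]
gripper_width: 0.127
grasp_force: 72.5
t: 15.95
eef_pos: [0.4732, -0.2411, 0.2919]
tool_rot: [0.028, 0.962, -0.08, 0.261]
contact_force: [-0.1, -0.2, -1.2]
gripper_width: 0.132
grasp_force: 72.5
[-0.1796  0.3835  0.6835  2.2135 -1.3487  0.3542 -0.0954] [ 0.4732 -0.2411  0.2919] 15.95
[[ 0.8513 -0.1685  0.4969]
 [-0.1393 -0.9856 -0.0956]
 [ 0.5058  0.0122 -0.8625]]
lean 30.397332341044088 az -10.892052960045344
yaw err 179.99605985934693
slot in tool [-0.0006 -0.0002  0.2381]
side (414.52288818359375, 269.2494430541992) [27.39457130432129, 31.73152732849121] face pt [ 0.59008939 -0.26172132  0.08303461] [ 77. 131. 196. 200. 204.]
top (415.45173263549805, 186.3814640045166) [22.934234619140625, 29.633319854736328] face pt [ 0.59168016 -0.26493379  0.08423019] [ 57.  193.5 221.  225.  228. ]
(array([ 0.5903226 , -0.26350671,  0.08449694]), np.float64(0.0036121315118689814))
side pred grip/tip [[404.8, 248.3], [412.5, 261.8]]
key_grip [([402.7, 248.2], 0.76)]
key_tip [([409.8, 262.9], 0.69)]
slot_mouth [([420.6, 267.1], 0.85)]
top pred grip/tip [[419.3, 196.6], [416.5, 189.6]]
key_grip [([416.9, 200.2], 0.56), ([412.8, 189.3], 0.17)]
key_tip [([412.8, 192.1], 0.49)]
slot_mouth [([412.9, 191.5], 0.57)]
```

```bash
python3 -m pendant '[[0,-0.002,-0.001,0.008,0],[0,0,0,0.008,0],[0,0,0,0.005,0],[0,0,0,0.004,0],[0,0,0,0.004,0],[0,0,0,0,0]]'
python3 st.py|tail -2
```

```text
t: 16.85
eef_pos: [0.4863, -0.2431, 0.2662]
tool_rot: [0.028, 0.961, -0.082, 0.262]
contact_force: [2.8, 0.7, -0.6]
gripper_width: 0.132
grasp_force: 72.7
yaw err 179.80010681947087
slot in tool [0.0005 0.0002 0.2093]
```

```bash
python3 -m pendant '[[0,0,0,0.004,0],[0,0,0,0.004,0],[0,0,0,0,0]]'
python3 st.py|tail -1
```

```text
t: 17.1
eef_pos: [0.4911, -0.2438, 0.259]
tool_rot: [0.028, 0.961, -0.081, 0.262]
contact_force: [4.8, -0.8, -0.7]
gripper_width: 0.125
grasp_force: 72.8
slot in tool [-0.0001  0.0003  0.2006]
```

```bash
python3 -m pendant '[[0,0,0,0.005,0],[0,0,0,0.005,0],[0,0,0,0.004,0],[0,0,0,0,0]]'
python3 st.py|tail -1
```

```text
t: 17.43
eef_pos: [0.4987, -0.2456, 0.2484]
tool_rot: [0.027, 0.962, -0.081, 0.259]
contact_force: [3.5, 1.1, -1.7]
gripper_width: 0.132
grasp_force: 72.9
slot in tool [-0.0002  0.0004  0.1875]
```

```bash
python3 -m pendant '[[0,0,0,0.003,0],[0,0,0,0.003,0],[0,0,0,0,0]]'
python3 st.py
```

```text
t: 17.68
eef_pos: [0.5011, -0.2465, 0.2456]
tool_rot: [0.026, 0.963, -0.081, 0.257]
contact_force: [-9.3, 5.5, 13.2]
gripper_width: 0.127
grasp_force: 75.9
[ 0.224   0.4414  0.18    2.1517 -1.3656  0.1714 -0.0536] [ 0.5011 -0.2465  0.2456] 17.6833
[[ 0.8544 -0.169   0.4914]
 [-0.1425 -0.9856 -0.0912]
 [ 0.4997  0.0079 -0.8661]]
lean 29.986144145646655 az -10.516936639526357
yaw err 179.8494994780311
slot in tool [-0.0005  0.0003  0.1838]
```

```bash
python3 -m pendant '[[0,0,0,-0.0005,5],[0,0,0,0,6.5],[0,0,0,0,6.5],[0,0,0,0,6.5],[0,0,0,0,6.5],[0,0,0,0,6.5],[0,0,0,0,6.5],[0,0,0,0,6.5],[0,0,0,0,6.5],[0,0,0,0,6.5],[0,0,0,0,6],[0,0,0,0,0]]'
python3 st.py;python3 -c "
from station import bot;o=bot.get_obs();print(o['torque'],o['contact_force'])"
```

```text
t: 18.68
eef_pos: [0.5002, -0.2474, 0.2453]
tool_rot: [-0.125, 0.743, -0.618, 0.226]
contact_force: [-6.8, 1.5, 6.3]
gripper_width: 0.131
grasp_force: 74.5
[ 0.2211  0.4418  0.1852  2.1528 -1.365   0.171  -1.273 ] [ 0.5002 -0.2474  0.2453] 18.6833
[[ 0.1342 -0.8616  0.4895]
 [-0.9742 -0.2051 -0.094 ]
 [ 0.1814 -0.4642 -0.8669]]
lean 29.895544322297596 az -10.870415135612062
yaw err 109.97707160514932
slot in tool [-0.001  -0.0011  0.1839]
[0.42513916 1.16707562 0.06664491] [-6.82128851  1.46324903  6.26733644]
```

```bash
python3 -m pendant '[[0,0,0,0,3],[0,0,0,0,0],[0.035,0,0,0,0],[0.035,0,0,0,0],[0.035,0,0,0,0],[0.035,0,0,0,0]]'; python3 -m pendant '[[0.035,0,0,-0.01,0],[0.035,0,0,-0.02,0],[0.035,0,0,-0.03,0],[0.035,0,0,-0.04,0],[0.035,0,0,-0.04,0],[0.035,0,0,-0.04,0],[0.035,0,0,-0.03,0],[0.035,0,0,0,0]]'
python3 st.py; python3 - <<'E'
from h import *
s,_=bot.read_camera("side");t,_=bot.read_camera("top")
for c in("side","top"): print(c,[(np.round(r["at"],1).tolist(),round(r["score"],2)) for r in bot.pinpoint("key_grip",c) if r["at"][0]>380][:3])
print(proj("side",[np.array([.591,-.2635,.0862])+.023*np.array([-.49,.08,.868])]))
cv2.imwrite("pics/rel.png",np.hstack([cv2.resize(s[210:310,360:468],(400,370),interpolation=2),cv2.resize(t[145:235,360:458],(400,370),interpolation=2)]))
E
```

```text
t: 19.18
eef_pos: [0.5019, -0.2471, 0.2457]
tool_rot: [-0.131, 0.728, -0.635, 0.224]
contact_force: [-0.6, -0.3, -0.0]
gripper_width: 0.41
grasp_force: 0.0
t: 19.85
eef_pos: [0.416, -0.2288, 0.4038]
tool_rot: [-0.133, 0.73, -0.631, 0.226]
contact_force: [0.5, 0.1, 0.2]
gripper_width: 0.409
grasp_force: 0.0
[-0.4309  0.0131  0.8735  2.2309 -0.36    0.4089 -2.2623] [ 0.416  -0.2288  0.4038] 19.85
[[ 0.1003 -0.861   0.4986]
 [-0.9818 -0.167  -0.0909]
 [ 0.1615 -0.4804 -0.8621]]
lean 30.45045937458047 az -10.33179857827752
yaw err 107.68906771552437
slot in tool [0.0003 0.0076 0.3642]
side [([411.3, 260.6], 0.62)]
top []
[[412.71374485 262.52739516]]
```

View pics/rel.png

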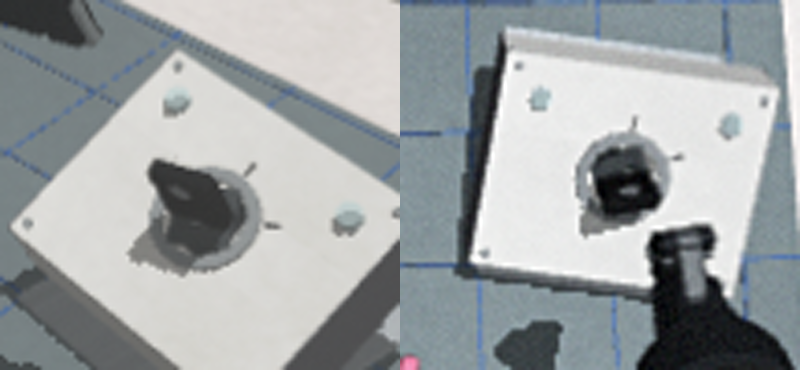

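The key stands seated and turned clockwise toward the on tick (side crop ~(195,205), i.e. pixel (412,265)). Now the station geometry and the reachable lean.

```bash
cat > kin2.py <<'E'
from kin import *
D+= [([-.1796,.3835,.6835,2.2135,-1.3487,.3542,-.0954],[.4732,-.2411,.2919],[.028,.962,-.080,.261]),
([-.4309,.0131,.8735,2.2309,-.36,.4089,-2.2623],[.416,-.2288,.4038],[-.133,.73,-.631,.226]),
([.2589,.3267,.1391,2.1901,-.9357,.1727,2.6722],[.4744,-.2393,.2869],[.261,.081,.962,-.028])]
SG=np.array([-1,1,-1,1,-1,1,-1]);
def fk2(q,L):
    L=L.reshape(8,3);T=np.eye(3);x=np.zeros(3)
    for i in range(7):
        x=x+T@L[i];T=T@R.from_euler(AX[i],SG[i]*q[i]+(np.pi/2 if i==6 else 0)).as_matrix()
    return x+T@L[7],T
E
python3 - <<'E'
from kin2 import *
np.set_printoptions(precision=4,suppress=True)
# position is linear in L
A=[];b=[]
for q,x,Q in D:
    T=np.eye(3);row=[]
    for i in range(7):
        row.append(T.copy());T=T@R.from_euler(AX[i],SG[i]*q[i]+(np.pi/2 if i==6 else 0)).as_matrix()
    row.append(T);A.append(np.hstack(row));b+=list(x)
A=np.vstack(A);b=np.array(b)
L=np.linalg.solve(A.T@A+1e-7*np.eye(24),A.T@b);print(L.reshape(8,3));print(np.abs((A@L-b)).max());np.save("L.npy",L)
from h import *
dt=np.load("top_d.npy");ds=np.load("side_d.npy");t=cv2.imread("pics/top0.png")
P=cloud("side",ds,0,400,0,640);Q=cloud("top",dt,0,400,0,640)
A=P.reshape(-1,3);k=(A[:,2]>.26)&(A[:,2]<.31)&(A[:,0]>.54)&(A[:,0]<.62)&(A[:,1]>.19)&(A[:,1]<.34)
B=A[k];K=np.ones(len(B),bool)
for _ in range(6):
    c=B[K].mean(0);n=np.linalg.svd(B[K]-c,full_matrices=False)[2][2];K=abs((B-c)@n)<.003
n*=-np.sign(n[0]);print("head front",K.sum(),len(B),n,c,"yaw",np.degrees(np.arctan2(-n[1],-n[0])))
print("front y range",np.percentile(B[K],[1,99],axis=0))
A=Q.reshape(-1,3);k=(A[:,2]>.305)&(A[:,2]<.34)&(A[:,0]>.5)&(A[:,0]<.64)&(A[:,1]>.12)&(A[:,1]<.42);print("head top",cv2.minAreaRect((A[k][:,:2]*1000).astype(np.float32)),np.median(A[k][:,2]))
k=(A[:,2]>.002)&(A[:,2]<.025)&(A[:,0]>.5)&(A[:,0]<.8)&(A[:,1]>.1)&(A[:,1]<.4)&(t.reshape(-1,3).min(1)>190);m=k.reshape(400,640).astype(np.uint8);m=cv2.morphologyEx(m,2,np.ones((3,3)));c=max(cv2.findContours(m,0,1)[0],key=cv2.contourArea);W=np.array([Q[y,x][:2]*1000 for x,y in c[:,0]],np.float32);print("base",len(W),cv2.minAreaRect(W))
# roller: dark points in side near (256,164)
g=cv2.imread("pics/side0.png").max(2);m=np.zeros_like(g,bool);m[155:173,247:265]=g[155:173,247:265]<75;X=P[m&(ds>0)&(ds<1.1)];print("roller dark",len(X),np.percentile(X,[3,50,97],axis=0));v=np.argwhere(m&(ds<1.1)&(ds>0));print(v.min(0),v.max(0),v.mean(0))
E
```

```text
[[-0.      0.      0.1436]
 [ 0.     -0.0152  0.1436]
 [-0.     -0.0152  0.2708]
 [ 0.     -0.0157  0.2708]
 [-0.0001 -0.0157  0.2363]
 [ 0.0001 -0.0002  0.2363]
 [-0.     -0.0002  0.0768]
 [ 0.     -0.      0.0768]]
4.4244249742253494e-05
head front 786 808 [-0.9973 -0.0718 -0.014 ] [0.5682 0.2596 0.2857] yaw 4.115251043543765
front y range [[0.562  0.1913 0.2606]
 [0.5746 0.3344 0.3098]]
head top ((601.9326782226562, 260.65252685546875), (79.81391143798828, 160.4930877685547), 1.8278964757919312) 0.3229766985703222
base 250 ((644.88330078125, 211.28274536132812), (193.42422485351562, 149.4522247314453), 4.579539775848389)Traceback (most recent call last):
  File "<stdin>", line 24, in <module>
    return _quantile_unchecked(
        a, q, axis, out, overwrite_input, method, keepdims, weights)
    return _ureduce(a,
                    func=_quantile_ureduce_func,
    ...<5 lines>...
                    overwrite_input=overwrite_input,
                    method=method)
    r = func(a, **kwargs)
    result = _quantile(arr,
                       quantiles=q,
    ...<2 lines>...
                       out=out,
                       weights=wgt)
    slices_having_nans = np.isnan(arr[-1, ...])
                                  ~~~^^^^^^^^^
IndexError: index -1 is out of bounds for axis 0 with size 0
```

```bash
cat > ikr.py <<'E'
from kin2 import *
np.set_printoptions(precision=3,suppress=True)
L=np.load("L.npy")
lo=np.array([-2.96,-.34,-1.41,.24,-1.37,.17,-2.96])+.005;hi=np.array([2.96,2.1,1.46,2.44,4.51,1.92,2.96])-.005
sx=np.array([.9975,.072,0]);sy=np.array([-.072,.9975,0]);ez=np.array([0,0,1.]);Rl=np.array([.5815,.2075,.14])
def frame(lean,az,yaw):
    z=np.array([np.sin(lean)*np.cos(az),np.sin(lean)*np.sin(az),-np.cos(lean)]);y=np.array([-np.sin(az),np.cos(az),0]);x=np.cross(y,z)
    return np.c_[x,y,z]@R.from_euler('z',yaw).as_matrix()
def ik(X,T,n=25,seed=0):
    rng=np.random.default_rng(seed);s=[]
    for k in range(n):
        f=lambda q:(lambda a:np.r_[a[0]-X,(a[1]-T).ravel()*.3])(fk2(q,L))
        r=least_squares(f,rng.uniform(lo,hi),bounds=(lo,hi),max_nfev=50);s.append((r.cost,r.x))
    s.sort(key=lambda a:a[0]);return s
E
python3 - <<'E'
from ikr import *
for lean in(30,35,40):
  for yaw in(0,180,90,-90):
    T=frame(np.radians(lean),np.radians(4.1),np.radians(yaw))
    for dy in(-.05,.025):
        tip=Rl+sx*.005+sy*dy-ez*.018
        s=ik(tip-T[:,2]*.173,T);print(lean,yaw,dy,tip-T[:,2]*.173,"ok",sum(c<1e-8 for c,_ in s),"%.1e"%s[0][0],s[0][1])
E
```

```text
30 0 -0.05 [0.504 0.152 0.272] ok 11 1.0e-29 [ 0.547  0.768 -1.328  2.145  1.551  0.925 -0.025]
30 0 0.025 [0.498 0.227 0.272] ok 10 7.6e-30 [ 0.233  0.619 -1.068  2.098  1.447  0.796 -0.126]
30 180 -0.05 [0.504 0.152 0.272] ok 11 5.5e-30 [-1.149  0.481  0.854  2.243 -1.246  0.182 -0.75 ]
30 180 0.025 [0.498 0.227 0.272] ok 10 1.2e-28 [-1.383  0.609  1.015  2.194 -1.221  0.275 -0.942]
30 90 -0.05 [0.504 0.152 0.272] ok 17 4.4e-31 [ 0.465  0.643 -1.172  2.149  1.495  0.773 -1.606]
30 90 0.025 [0.498 0.227 0.272] ok 15 4.9e-31 [-0.658  0.377  0.052  2.153  1.015  0.285 -1.481]
30 -90 -0.05 [0.504 0.152 0.272] ok 20 1.0e-30 [ 0.555  0.785 -1.346  2.145  1.558  0.945  1.547]
30 -90 0.025 [0.498 0.227 0.272] ok 19 2.9e-31 [-0.362  0.394 -0.299  2.133  1.184  0.406  1.536]
35 0 -0.05 [0.491 0.151 0.264] ok 12 7.0e-31 [ 0.524  0.739 -1.29   2.205  1.7    0.902 -0.18 ]
35 0 0.025 [0.486 0.226 0.264] ok 10 2.2e-31 [-0.645  0.378  0.005  2.207  1.498  0.313 -0.407]
35 180 -0.05 [0.491 0.151 0.264] ok 11 9.3e-25 [-0.221  0.363 -0.311  2.246  1.666  0.341  2.733]
35 180 0.025 [0.486 0.226 0.264]
[... 533 characters left out ...]
101  0.353 -0.892]
40 0 0.025 [0.474 0.225 0.255] ok 13 8.0e-30 [ 0.166  0.608 -1.02   2.208  1.779  0.843 -0.475]
40 180 -0.05 [0.479 0.15  0.255] ok 12 7.4e-29 [-0.522  0.358  0.012  2.32   2.151  0.329  2.188]
40 180 0.025 [0.474 0.225 0.255] ok 12 3.7e-30 [-1.169  0.46   0.611  2.29   2.362  0.175  1.764]
40 90 -0.05 [0.479 0.15  0.255] ok 18 2.1e-30 [ 0.138  0.46  -0.759  2.278  1.896  0.586 -2.131]
40 90 0.025 [0.474 0.225 0.255] ok 15 1.2e-30 [-0.245  0.432 -0.498  2.232  1.779  0.567 -2.195]
40 -90 -0.05 [0.479 0.15  0.255] ok 16 8.8e-32 [ 0.396  0.612 -1.098  2.265  1.86   0.786  1.156]
40 -90 0.025 [0.474 0.225 0.255] ok 16 1.0e-29 [-0.911  0.403  0.289  2.275  1.975  0.287  0.626]
```

```bash
python3 -m pendant '[[0.0,-0.0154,-0.0094,-0.0359,0],[0,-0.0154,-0.0094,-0.0359,0],[0,-0.0154,-0.0094,-0.0359,0],[0,-0.0154,-0.0094,-0.0359,0],[0,-0.0154,-0.0094,-0.0359,0],[0,-0.0154,-0.0094,-0.0359,0],[0,-0.0154,-0.0094,-0.0359,0],[0,-0.0154,-0.0094,-0.0359,0],[0,-0.0154,-0.0094,-0.0359,0],[0,-0.0154,-0.0094,-0.0359,0],[0,-0.0154,-0.0094,-0.0359,0],[0,-0.0154,-0.0094,-0.0359,0]]' 40
python3 -m pendant '[[0.0,-0.0154,-0.0094,-0.0359,0],[0,-0.0154,-0.0094,-0.0359,0],[0,-0.0154,-0.0094,-0.0359,0],[0,-0.0154,-0.0094,-0.0359,0],[0,-0.0154,-0.0094,-0.0359,0],[0,-0.0154,-0.0094,-0.0359,0],[0,-0.0154,-0.0094,-0.0359,0],[0,0,0,0,0]]'
cat > st2.py <<'E'
from station import bot
from ikr import *
o=bot.get_obs();print(o['q'],o['eef_pos'],round(o['t'],2));M=R.from_quat(o['tool_rot'],scalar_first=True).as_matrix();print(M)
z=M[:,2];print("lean",np.degrees(np.arccos(-z[2])),"az",np.degrees(np.arctan2(z[1],z[0])))
print("sy in tool",M.T@sy,"yaw for y||sy",np.degrees(np.arctan2(-(sy@M[:,0]),sy@M[:,1])))
d=Rl-(o['eef_pos']+z*.173);print("roller rel tip: st",np.array([d@sx,d@sy,d[2]]))
import sys
if len(sys.argv)>1: # desired tip (station axes, rel. roller) -> shift in tool axes
    a=np.array(eval(sys.argv[1]));print("shift tool",M.T@(d+sx*a[0]+sy*a[1]+ez*a[2]))
E
python3 st2.py
```

```text
t: 21.05
eef_pos: [0.3576, -0.0731, 0.6968]
tool_rot: [-0.128, 0.73, -0.639, 0.205]
contact_force: [1.4, -1.3, 0.3]
gripper_width: 0.002
grasp_force: 0.0
t: 21.72
eef_pos: [0.3066, 0.064, 0.9459]
tool_rot: [-0.13, 0.736, -0.632, 0.203]
contact_force: [-0.1, 1.5, 0.0]
gripper_width: -0.002
grasp_force: 0.0
[ 0.821 -0.333 -0.685  1.193 -0.196  1.711 -2.956] [0.307 0.064 0.946] 21.72
[[ 0.118 -0.878  0.464]
 [-0.984 -0.167 -0.066]
 [ 0.136 -0.448 -0.884]]
lean 27.925166222926975 az -8.146725921119168
sy in tool [-0.99  -0.103 -0.1  ] yaw for y||sy 95.94191694354345
roller rel tip: st [ 0.205  0.141 -0.653]
```

```bash
python3 -m pendant '[[0,0,0,0,-7],[0,0,0,0,-7],[0,0,0,0,-7],[0,0,0,0,-7],[0,0,0,0,-7],[0,0,0,0,-7],[0,0,0,0,-7],[0,0,0,0,-7],[0,0,0,0,-7],[0,0,0,0,-7],[0,0,0,0,-7],[0,0,0,0,-7]]'
python3 st2.py
```

```text
t: 22.72
eef_pos: [0.3098, 0.0602, 0.9393]
tool_rot: [0.039, 0.972, 0.024, 0.232]
contact_force: [0.1, 0.5, 0.5]
gripper_width: 0.003
grasp_force: 0.0
[ 0.416 -0.278 -0.518  1.216 -0.019  1.707 -1.645] [0.31  0.06  0.939] 22.72
[[ 0.891  0.029  0.453]
 [ 0.066 -0.996 -0.065]
 [ 0.449  0.088 -0.889]]
lean 27.202484554185666 az -8.16094013023043
sy in tool [ 0.001 -0.995 -0.097] yaw for y||sy -179.92250210782362
roller rel tip: st [ 0.204  0.144 -0.645]
```

```bash
python3 -m pendant '[[0,-0.009,-0.017,-0.031,0],[0,-0.009,-0.017,-0.031,0],[0,-0.009,-0.017,-0.031,0],[0,-0.009,-0.017,-0.031,0],[0,-0.009,-0.017,-0.031,0],[0,0,-0.01,-0.038,0],[0,0,-0.01,-0.038,0],[0,0,0,-0.04,0],[0,0,0,0,0]]'
python3 st2.py
```

```text
t: 23.47
eef_pos: [0.1708, 0.1634, 1.0434]
tool_rot: [0.02, 0.954, 0.029, 0.298]
contact_force: [0.1, 0.5, -0.2]
gripper_width: -0.006
grasp_force: 0.0
[ 0.341 -0.335 -0.689  0.925  0.024  1.915 -1.876] [0.171 0.163 1.043] 23.47
[[ 0.821  0.043  0.569]
 [ 0.067 -0.998 -0.021]
 [ 0.567  0.055 -0.822]]
lean 34.74225626888788 az -2.114121008978116
sy in tool [ 0.008 -0.998 -0.062] yaw for y||sy -179.5659818002018
roller rel tip: st [ 0.315  0.025 -0.761]
```

Lean 34.7°, az −2°. A bit more.

```bash
python3 -m pendant '[[0,0,-0.015,-0.035,0],[0,0,-0.01,-0.035,0],[0,0,0,-0.035,0],[0,0,0,-0.035,0],[0,0,0,0,0]]'
python3 st2.py "[0.0,-0.09,0.06]"
```

```text
t: 23.88
eef_pos: [0.1304, 0.1794, 1.0733]
tool_rot: [-0.001, 0.938, 0.036, 0.345]
contact_force: [-0.4, 0.5, -0.0]
gripper_width: -0.001
grasp_force: 0.0
[ 0.239 -0.335 -0.719  0.841  0.092  1.915 -1.958] [0.13  0.179 1.073] 23.88
[[ 0.759  0.069  0.648]
 [ 0.067 -0.997  0.028]
 [ 0.648  0.022 -0.761]]
lean 40.416183006301345 az 2.4351885832642695
sy in tool [ 0.012 -1.    -0.019] yaw for y||sy -179.30091510785795
roller rel tip: st [ 0.34  -0.001 -0.802]
shift tool [-0.223  0.073  0.787]
```

```bash
python3 -m pendant '[[0,-0.0106,0.0035,0.0375,0],[0,-0.0106,0.0035,0.0375,0],[0,-0.0106,0.0035,0.0375,0],[0,-0.0106,0.0035,0.0375,0],[0,-0.0106,0.0035,0.0375,0],[0,-0.0106,0.0035,0.0375,0],[0,-0.0106,0.0035,0.0375,0],[0,-0.0106,0.0035,0.0375,0],[0,-0.0106,0.0035,0.0375,0],[0,-0.0106,0.0035,0.0375,0],[0,-0.0106,0.0035,0.0375,0],[0,0,0,0,0]]'
python3 st2.py "[-0.01,-0.09,0.06]"
```

```text
t: 24.88
eef_pos: [0.2531, 0.1863, 0.8818]
tool_rot: [0.015, 0.949, 0.021, 0.315]
contact_force: [0.7, -0.2, -1.9]
gripper_width: -0.002
grasp_force: 0.0
[-0.703 -0.331 -0.218  1.449  0.438  1.61  -2.34 ] [0.253 0.186 0.882] 24.88
[[ 0.801  0.031  0.598]
 [ 0.05  -0.999 -0.016]
 [ 0.597  0.043 -0.801]]
lean 36.73165575828213 az -1.5288683427663634
sy in tool [-0.008 -0.998 -0.059] yaw for y||sy 179.55580423980794
roller rel tip: st [ 0.226  0.008 -0.603]
shift tool [-0.15   0.05   0.569]
```

```bash
python3 -m pendant '[[0,-0.01,0.0035,0.0375,0],[0,-0.01,0.0035,0.0375,0],[0,-0.01,0.0035,0.0375,0],[0,-0.01,0.0035,0.0375,0],[0,-0.01,0.0035,0.0375,0],[0,-0.01,0.0035,0.0375,0],[0,-0.01,0.0035,0.0375,0],[0,-0.01,0.0035,0.0375,0],[0,-0.01,0.0035,0.0375,0],[0,-0.01,0.0035,0.0375,0],[0,-0.01,0.0035,0.0375,0],[0,0,0,0,0]]'
python3 st2.py "[-0.01,-0.09,0.06]"
```

```text
t: 25.88
eef_pos: [0.4206, 0.1432, 0.4949]
tool_rot: [0.017, 0.95, 0.017, 0.311]
contact_force: [-1.3, -0.8, -0.7]
gripper_width: 0.003
grasp_force: 0.0
[-0.464 -0.122 -0.114  2.145  0.567  0.66  -2.489] [0.421 0.143 0.495] 25.88
[[ 0.806  0.022  0.592]
 [ 0.043 -0.999 -0.021]
 [ 0.591  0.042 -0.806]]
lean 36.30352341389844 az -2.015725917289311
sy in tool [-0.015 -0.998 -0.063] yaw for y||sy 179.1338673928764
roller rel tip: st [ 0.063  0.063 -0.216]
shift tool [-0.048  0.017  0.158]
```

```bash
python3 -m pendant '[[0,0,0,0,-7],[0,0,0,0,-7],[0,0,0,0,-7],[0,0,0,0,-7],[0,0,0,0,-7],[0,0,0,0,-7],[0,0,0,0,-7],[0,0,0,0,-7],[0,0,0,0,-7],[0,0,0,0,-7],[0,0,0,0,-7],[0,0,0,0,-7]]'
python3 -m pendant '[[0,0,0,0,-6],[0,0,0,0,0]]'
python3 st2.py "[-0.01,-0.08,0.04]"
```

```text
t: 26.88
eef_pos: [0.4205, 0.1461, 0.5044]
tool_rot: [0.223, 0.691, 0.65, 0.227]
contact_force: [-0.0, 0.1, 1.0]
gripper_width: -0.001
grasp_force: 0.0
t: 27.05
eef_pos: [0.4205, 0.1462, 0.5044]
tool_rot: [0.234, 0.656, 0.684, 0.216]
contact_force: [-1.1, -0.5, -0.2]
gripper_width: 0.0
grasp_force: 0.0
[-0.625 -0.142  0.024  2.141  0.598  0.68  -0.942] [0.42  0.146 0.504] 27.05
[[-0.029  0.797  0.603]
 [ 0.999  0.046 -0.012]
 [-0.037  0.602 -0.798]]
lean 37.105839706275034 az -1.173026778772861
sy in tool [ 0.998 -0.012 -0.056] yaw for y||sy -90.68030454372368
roller rel tip: st [ 0.061  0.059 -0.226]
shift tool [-0.012 -0.071  0.181]
```

```bash
python3 -m pendant '[[0,-0.002,-0.012,0.03,0],[0,-0.002,-0.012,0.03,0],[0,-0.002,-0.012,0.03,0],[0,-0.002,-0.012,0.03,0],[0,-0.002,-0.012,0.03,0],[0,-0.002,-0.011,0.03,0],[0,0,0,0,0]]'
python3 st2.py "[0.0,-0.05,-0.018]"; python3 - <<'E'
from h import *
s,ds=bot.read_camera("side")
for n in("roller","switch_pivot","head_edge"): print(n,[(np.round(r["at"],1).tolist(),round(r["score"],2)) for r in bot.pinpoint(n,"side")][:3])
from ikr import Rl,sx,sy,ez
print("pred roller,pivot,edge",proj("side",[Rl,Rl-.06*ez,Rl-sx*.01+.105*ez]).round(1).tolist())
o=bot.get_obs();M=Rn.from_quat(o['tool_rot'],scalar_first=True).as_matrix();p=o['eef_pos'];print("tip",proj("side",[p+M[:,2]*.173]))
cv2.imwrite("pics/app.png",cv2.resize(s[90:225,190:340],(800,600)[:1]+(600,),interpolation=2))
E
```

```text
t: 27.63
eef_pos: [0.4712, 0.1285, 0.3209]
tool_rot: [0.234, 0.659, 0.682, 0.213]
contact_force: [1.2, -0.7, -0.1]
gripper_width: 0.001
grasp_force: 0.0
[-0.597  0.199  0.12   2.292  1.315  0.287 -1.673] [0.471 0.129 0.321] 27.63
[[-0.022  0.799  0.601]
 [ 0.999  0.04  -0.018]
 [-0.038  0.6   -0.799]]
lean 36.95358312450678 az -1.6822793265577396
sy in tool [ 0.998 -0.017 -0.061] yaw for y||sy -90.98878280812258
roller rel tip: st [ 0.012  0.081 -0.043]
shift tool [ 0.034 -0.027  0.054]
roller [([256.9, 162.0], 0.53)]
switch_pivot [([261.6, 183.6], 0.58), ([316.9, 229.5], 0.4)]
head_edge [([250.3, 128.3], 0.71)]
pred roller,pivot,edge [[256.8, 164.1], [258.4, 185.0], [250.6, 125.9]]
tip [[275.668 157.638]]
```

View pics/app.png

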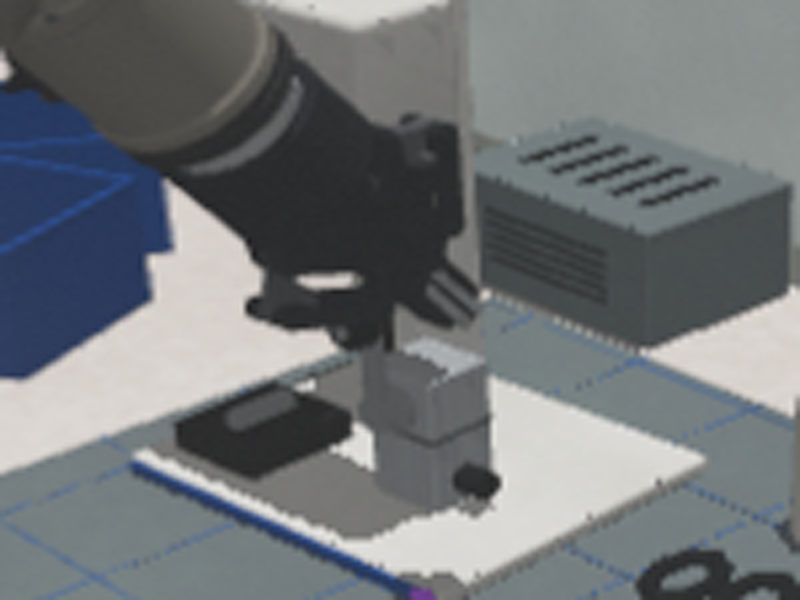

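The crop shows the gripper on the free −y side of the roller (roller at pixel ≈(256,164)), clear below and in front of the head; predicted and detected points agree within ~2 px.

```bash
python3 -m pendant '[[0,0.006,-0.007,0.014,0],[0,0.006,-0.007,0.014,0],[0,0.006,-0.007,0.014,0],[0,0.006,-0.006,0.012,0],[0,0.01,0,0,0],[0,0,0,0,0]]'
python3 st2.py "[0.0,-0.025,-0.018]"
```

```text
t: 28.33
eef_pos: [0.482, 0.1638, 0.2656]
tool_rot: [0.234, 0.657, 0.683, 0.218]
contact_force: [0.0, 0.9, 1.3]
gripper_width: -0.003
grasp_force: 0.0
[-0.617  0.344  0.079  2.282  1.736  0.31  -2.166] [0.482 0.164 0.266] 28.33
[[-0.027  0.794  0.607]
 [ 0.999  0.042 -0.01 ]
 [-0.033  0.606 -0.795]]
lean 37.371986311070685 az -0.9376896163253109
sy in tool [ 0.999 -0.016 -0.054] yaw for y||sy -90.88952789499612
roller rel tip: st [-0.002  0.046  0.012]
shift tool [ 0.021 -0.006  0.002]
```

```bash
python3 -m pendant '[[0,0.005,-0.005,0.005,0],[0,0.005,-0.005,0.004,0],[0,0.004,0,0,0],[0,0.003,0,0,0],[0,0,0,0,0]]'; python3 st2.py|tail -1
python3 -m pendant '[[0,0.004,0,0,0],[0,0.004,0,0,0],[0,0,0,0,0]]'; python3 st2.py|tail -1
```

```text
t: 28.75
eef_pos: [0.4791, 0.1788, 0.2518]
tool_rot: [0.235, 0.657, 0.682, 0.218]
contact_force: [-0.3, 0.2, -0.1]
gripper_width: 0.0
grasp_force: 0.0
roller rel tip: st [-0.     0.031  0.026]
t: 29.0
eef_pos: [0.4786, 0.187, 0.2506]
tool_rot: [0.235, 0.657, 0.683, 0.217]
contact_force: [0.6, 0.9, -0.4]
gripper_width: -0.001
grasp_force: 0.0
roller rel tip: st [-0.     0.023  0.027]
```

```bash
python3 -m pendant '[[0,0,0.008,-0.004,0],[0,0.003,0,0,0],[0,0.003,0,0,0],[0,0,0,0,0]]'; python3 st2.py|tail -1
python3 -m pendant '[[0,0.003,0,0,0],[0,0.003,0,0,0],[0,0,0,0,0]]'; python3 st2.py|tail -1
```

```text
t: 29.33
eef_pos: [0.4824, 0.1927, 0.258]
tool_rot: [0.235, 0.657, 0.682, 0.217]
contact_force: [0.6, -1.5, 1.7]
gripper_width: 0.0
grasp_force: 1.0
roller rel tip: st [-0.005  0.018  0.02 ]
t: 29.58
eef_pos: [0.482, 0.1988, 0.2575]
tool_rot: [0.235, 0.657, 0.683, 0.216]
contact_force: [0.2, -2.5, 2.4]
gripper_width: 0.004
grasp_force: 1.4
roller rel tip: st [-0.004  0.011  0.02 ]
```

```bash
python3 -m pendant '[[0,0.005,0,0,0],[0,0.005,0,0,0],[0,0.005,0,0,0],[0,0.005,0,0,0],[0,0,0,0,0],[0,0,0,0,0]]'; python3 st2.py|tail -1
```

```text
t: 30.08
eef_pos: [0.4811, 0.2177, 0.256]
tool_rot: [0.235, 0.658, 0.682, 0.215]
contact_force: [-0.8, -5.7, -2.0]
gripper_width: -0.003
grasp_force: 2.9
roller rel tip: st [-0.005 -0.007  0.022]
```

```bash
python3 -m pendant '[[0,0.003,0,0,0],[0,0.003,0,0,0],[0,0.003,0,0,0],[0,0,0,0,0],[0,0,0,0,0],[0,0,0,0,0],[0,0,0,0,0],[0,0,0,0,0],[0,0,0,0,0],[0,0,0,0,0]]'; python3 st2.py|tail -1;  python3 - <<'E'
from h import *
s,ds=bot.read_camera("side");print([(np.round(r["at"],1).tolist(),round(r["score"],2)) for r in bot.pinpoint("roller","side")][:3])
from ikr import Rl,sy,ez
for a in(0,.45,.7,.95): print(a,proj("side",[Rl+sy*.06*np.sin(a)-ez*.06*(1-np.cos(a))]).round(1).tolist())
cv2.imwrite("pics/push.png",cv2.resize(s[110:215,195:335],(800,600),interpolation=2))
E
```

```text
t: 30.92
eef_pos: [0.4808, 0.225, 0.2551]
tool_rot: [0.236, 0.659, 0.682, 0.214]
contact_force: [-0.2, -8.8, -4.4]
gripper_width: -0.0
grasp_force: 4.3
roller rel tip: st [-0.005 -0.014  0.023]
[([249.4, 163.5], 0.49)]
0 [[256.8, 164.1]]
0.45 [[249.8, 163.0]]
0.7 [[246.7, 164.3]]
0.95 [[244.3, 166.8]]
```

View pics/push.png

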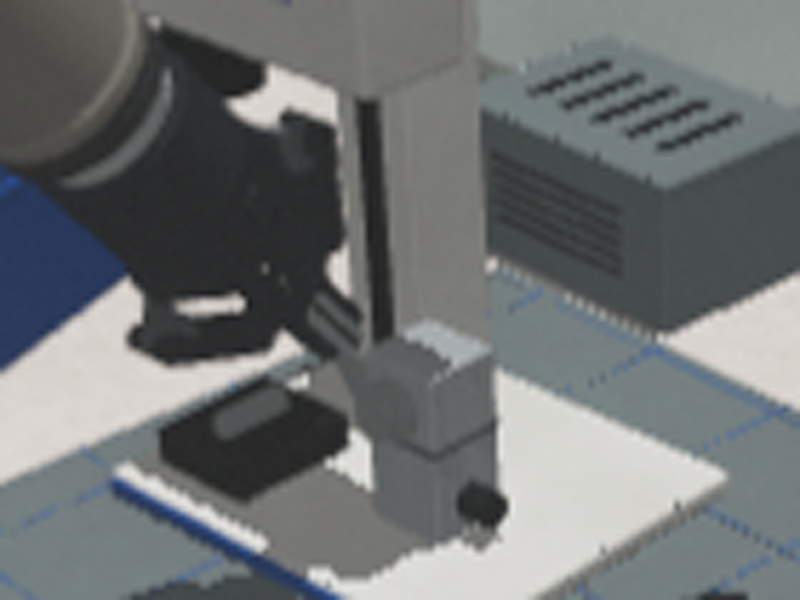

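The arm is visibly tilted towards the nest with the pivot at about (390,400) of the crop, and the force fits ~0.7 rad; held long enough. Releasing and backing away.

```bash
python3 -m pendant '[[0,-0.008,0,0,0],[0,-0.012,0,0,0],[0,-0.02,0,0,0],[0,-0.025,0,0,0],[0,-0.025,0,0,0],[0,-0.02,0,0,0],[0,0,0,0,0]]'; python3 -m pendant '[[0,0,0,-0.02,0],[0,0,0,-0.03,0],[0,0,0,-0.03,0],[0,0,0,-0.03,0],[0,0,0,-0.02,0],[0,0,0,0,0],[0,0,0,0,0]]'; python3 st2.py|tail -1;  python3 - <<'E'
from h import *
s,ds=bot.read_camera("side");print([(np.round(r["at"],1).tolist(),round(r["score"],2)) for r in bot.pinpoint("roller","side")][:3],[(np.round(r["at"],1).tolist(),round(r["score"],2)) for r in bot.pinpoint("key_grip","side")][:6])
cv2.imwrite("pics/fin.png",np.hstack([cv2.resize(s[110:215,195:335],(400,300),interpolation=2),cv2.resize(s[210:310,350:483],(400,300),interpolation=2)]))
E
```

```text
t: 31.6
eef_pos: [0.4841, 0.1145, 0.2607]
tool_rot: [0.235, 0.659, 0.681, 0.216]
contact_force: [0.7, -0.8, 0.3]
gripper_width: -0.001
grasp_force: 0.0
t: 32.18
eef_pos: [0.4153, 0.1209, 0.3535]
tool_rot: [0.237, 0.656, 0.682, 0.219]
contact_force: [-0.8, 0.1, -0.6]
gripper_width: 0.001
grasp_force: 0.0
roller rel tip: st [ 0.067  0.084 -0.076]
[([256.6, 163.7], 0.48)] [([319.6, 278.2], 0.97), ([409.5, 259.9], 0.68), ([269.0, 232.6], 0.59), ([250.2, 288.2], 0.56), ([235.7, 254.2], 0.53)]
```

View pics/fin.png

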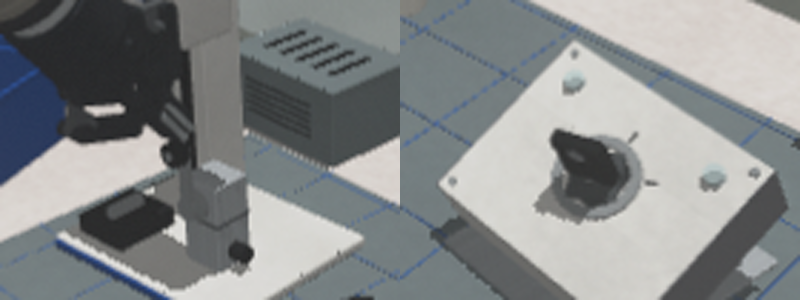

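The roller is upright again at (256,164), and the key is still seated and turned at (410,260). Handing in.

```bash
python3 -c "
from station import bot
print(bot.hand_in())"
```

```text
the job is handed in; nothing more can be done
None
```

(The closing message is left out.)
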